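# Put the rubbing stones away in their trays

## Task

Take the stack of rubbing stones apart and set each stone down, not dropped, flat inside its own wooden tray, the same way up as it is: the big slab in the wide tray, the stick in the narrow tray, the round puck in the open-fronted tray where a worn, thinner puck already stands at the back. In that tray the worn puck is to be used up first: bring it forward to the middle of the front half and set the new puck behind it in the middle of the back half. Leave the granite offcut and the chisel where they lie.

Things in the scene. Friction and masses are not known exactly. Their poses are not given: they have to be found in the camera images.
- slab: Bottom stone of the stack: plain dark grey rectangular slab 120 x 60 x 36 mm (x, y, z), about 0.5 to 0.95 kg, lying on the table. Origin at the centre of its underside, x along its length, z up. Stands at any yaw.
- puck: Middle stone of the stack: dark grey round puck, 52 mm diameter, 32 mm high, about 0.2 kg, lying flat on the slab. Origin at the centre of its underside, z up.
- stick: Top stone of the stack: dark grey square bar 90 x 24 x 24 mm, about 0.14 kg, lying across the puck at any yaw. Origin at the centre of its underside, x along its length, z up.
- old_puck: Worn round puck, lighter grey, 52 mm diameter, only 20 mm high with its top edge bevelled over the last 4 mm; at the start it stands alone in the back half of the open-fronted tray. Origin at the centre of its underside, z up.
- slab_tray: Wide, closed wooden tray fixed to the table, inside 140 x 80 mm (x, y). All three trays: floor 4 mm above the table, rims 6 mm thick, 5 mm above the floor. Origin at the tray's centre on the table, x along its length pointing roughly away from the robot, z up.
- stick_tray: Narrow, closed wooden tray fixed to the table, inside 112 x 44 mm (x, y); floor and rims as on the wide tray. Origin at its centre on the table, x along its length pointing roughly away from the robot.
- lane: Open-fronted wooden tray fixed to the table, inside 150 x 72 mm (x, y), rims on its two long sides and back only; floor and rims as on the wide tray. Room for two pucks one behind the other. Origin at its centre on the table; x along its length to its back (roughly away from the robot), -x to its open front. Front half: x -75 to 0 mm, back half: 0 to 75 mm.
- offcut: Bystander: small greenish granite offcut 45 x 40 x 30 mm, lying nearest the robot. Origin at the centre of its underside.
- chisel: Bystander: steel mason's chisel, 220 mm long and 18 mm high, lying crosswise beyond the trays. Origin under it near its middle, x along it.
Mind the look-alikes: they are no part of the job. What is shaped like the stick but purple or red is not meant.

How it is judged (in metres and radians):
At the end, for the whole second after the job is handed in: Slab flat in the wide tray and stick flat in the narrow one (centres within 14 mm); worn puck flat in the open-fronted tray, centre 22 to 52 mm before its middle, new puck 22 to 52 mm behind it, both within 13 mm of the centre line; all same way up, released, at rest (x of slab in the frame of slab_tray between -0.014 and 0.014 m and y of slab in the frame of slab_tray between -0.014 and 0.014 m and z of slab in the frame of slab_tray between 0 and 0.0075 m and angle between each of slab, stick, old_puck, puck's own z axis and vertical below 0.1 rad and linear speed of each of slab, stick, old_puck, puck below 0.02 m/s and angle between the x axis of slab and the x axis of slab_tray, either way round below 0.3 rad and x of stick in the frame of stick_tray between -0.014 and 0.014 m and y of stick in the frame of stick_tray between -0.014 and 0.014 m and z of stick in the frame of stick_tray between 0 and 0.0075 m and angle between the x axis of stick and the x axis of stick_tray, either way round below 0.3 rad and x of old_puck in the frame of lane between -0.052 and -0.022 m and y of old_puck in the frame of lane between -0.013 and 0.013 m and z of old_puck in the frame of lane between 0 and 0.0075 m and x of puck in the frame of lane between 0.022 and 0.052 m and y of puck in the frame of lane between -0.013 and 0.013 m and z of puck in the frame of lane between 0 and 0.0075 m); the robot touches nothing.
It fails at once if a stone is dropped or slammed into its tray (faster than 0.5 m/s when less than 25 mm above the table at its tray) ((linear speed of slab above 0.5 m/s and height (world z) of slab below 0.025 m and horizontal distance between slab and slab_tray below 0.07 m) or (linear speed of stick above 0.5 m/s and height (world z) of stick below 0.025 m and horizontal distance between stick and stick_tray below 0.07 m) or (linear speed of puck above 0.5 m/s and height (world z) of puck below 0.025 m and horizontal distance between puck and lane below 0.07 m) or (linear speed of old_puck above 0.5 m/s and height (world z) of old_puck below 0.025 m and horizontal distance between old_puck and lane below 0.07 m)).
It fails at once if the granite offcut or the chisel is moved by more than 20 mm (distance of any of offcut, chisel from where it was at the start of the episode above 0.02 m).
It also fails if it takes over 118 s, if anything falls off the work surface, if the arm or the gripper's body presses on something with over 40 N, if the wrist force passes 120 N, or if a joint passes its speed limit or range.

## Robot

A 6-joint arm with a two-finger parallel gripper is mounted at the origin on the work surface. World frame = base frame: x ahead of the robot, y to its left, z up, the work surface at z = 0. Lengths are in mm, angles in rad, forces in N, time in s.
With the tool pointing down it reaches from about 375 to 975 mm from the base axis. Payload 3.8 kg.
Tool frame: the origin (TCP) lies at the very end of the fingers, on their centre line; the grasp point (between the pads) lies 19 mm behind it; z points along the fingers, y is the direction in which the jaws open and shut (so a half turn about z gives the same grasp; the last joint's range is limited). The gripper opens to 85 mm and grips with 20 to 120 N. Pads are 22 mm wide; open, the fingers measure 114 mm over their backs; the gripper's body (76 mm by 85 mm) begins 54 mm behind the grasp point. The pads swing forward as they close: fully open they stand 13 mm farther back than shut.
Start: joints at [1.073, 0.264, 1.604, -0, 1.274, -0.037], TCP at [300.146, 604.591, 199.68] pointing down, gripper open.
Joint ranges: [-2.63, 2.63], [-0.94, 2.18], [0.31, 2.57], [-1.31, 4.45], [0, 2.66], [-2.55, 2.55]. Speed limits (rad/s): [2.57, 2.57, 3.14, 3.14, 3.14, 3.14].

## Interface

Orientations are given as a rotation vector (axis times angle).
In Python, from station import monitor, optics, workorder gives the robot as it stands. The module is installed in compiled form; this text tells all that it offers.
- The arm moves only by the tool move_arm, never from a script. Its argument "targets" is one flat list of numbers, 7 for each row, row after row: the turn, a rotation vector about the tool's x, y, z in rad, then the shift along the tool's x, y, z in mm, then the finger opening in mm, from 0 to 85.4. In form: [rx, ry, rz, dx, dy, dz, jaw, rx, ry, rz, dx, dy, dz, jaw, ...]. A call has 1 to 8 rows; each row is the pose to reach, as a shift and turn from the pose commanded when the call began, along the tool's axes at that moment; what a row does not reach only later rows make up. A row lasts 1/12 s, in which the tool goes at most 41.7 mm and 7.16 degrees, less where a joint would pass 70% of its speed; a pose out of reach is approached as far as the arm can. A call with a gripper value outside its range is refused whole. The fingers move at their own pace and stop on an object; "force" is the grip in N (left out, the last holds). Time passes only in rows, so rows that repeat a pose let the fingers close. It gives the time, the measured TCP pose, the force and the opening at its end, in the units of the state.
- monitor.get_obs(): the state, without advancing time (a new reading comes with each control period).
- optics.capture(name): name is "side" or "top" or "wrist"; returns a dict with "image" (420x560x3 uint8, blue, green, red), "fx", "fy", "cx", "cy" (pixels), "world_from_camera" (4x4, takes a point from camera to world coordinates); the wrist camera has in their place "tool_from_camera" (4x4, takes a point from camera to tool coordinates, whose origin is the TCP and whose axes are the flange's). Camera axes: x right, y down, z forward; pixel columns grow to the right and rows downward; lengths in mm; the calibration is good to about 2 mm. A picture is of the moment at which its call begins: read the wrist's pose just before it. There is no depth.
- workorder.sign_off(): hands the job in, once; it reports no verdict.
Trained networks look in a picture, given as the dict that the camera call returned (one of the last four; its "shot" number tells which), for a name from the list of things; names that differ only in an ending like _2 or _b are one class to them, and where a whole thing is asked for, a point or a joint stands for the part that bears it (a point fixed in the world has none). Each returns a list of dicts, best first, with "confidence" (0 to 1); they miss things now and then, are a little off and sometimes report something else, mostly with a low value. They report only what shows in the picture. A call takes as long as a camera call. They do not tell look-alikes from the thing itself.
- optics.outline_of(label, picture): "region" (420x560 bool, what is visible of it) and "box" ([left, top, right, bottom] in pixels, round what is visible of it).
The state is a dict: "t": time; "qpos": joint angles; "joint_vel": joint speeds; "joint_torque": joint torques, N m; "tcp_pos": TCP position; "ee_rot": TCP orientation; "wrist_force": force on the tool from outside, world axes, zero at the start; "wrist_torque": the same for the moment, N m; "width": finger opening in mm.
Only numpy, scipy, OpenCV 4.12 (cv2) and the standard library are available. Lean on these libraries where they do the work, as an engineer would, in place of code of your own. Each camera call takes 0.05 s, during which the arm holds its last target.

## Working session

There is one attempt and no reset: what is moved stays moved. The work goes in short steps, Python scripts to look and compute and a tool call to move; the robot and the scene stay as the last step left them, time stands still between calls to the robot, and variables do not carry over. Pictures are saved under pics/ and viewed, and the job is handed in when it is done.

Besides the shell and the picture viewer there is one more tool, called after "Request:" in YAML: its name, and indented under it one key for each argument. move_arm: Moves the arm, as the interface text tells. Its arguments: {"type":"object","properties":{"targets":{"type":"array","items":{"type":"number"}},"force":{"type":"number"}},"required":["targets"]}

```bash
mkdir -p pics; ls; cat > h.py <<'E'
import numpy as np, cv2
from station import monitor, optics, workorder
from scipy.spatial.transform import Rotation as R
def T_tool(o=None):
    o=o or monitor.get_obs(); T=np.eye(4); T[:3,:3]=R.from_rotvec(o['ee_rot']).as_matrix(); T[:3,3]=o['tcp_pos']; return T
def shot(n,name=None):
    T=T_tool(); p=optics.capture(n)
    if n=='wrist': p['W']=T@np.array(p['tool_from_camera'])
    else: p['W']=np.array(p['world_from_camera'])
    if name: cv2.imwrite('pics/'+name,p['image'])
    return p
def ray(p,uv,z):
    W=p['W']; uv=np.atleast_2d(uv).astype(float)
    d=np.c_[(uv[:,0]-p['cx'])/p['fx'],(uv[:,1]-p['cy'])/p['fy'],np.ones(len(uv))]@W[:3,:3].T
    c=W[:3,3]; return c+d*((z-c[2])/d[:,2])[:,None]
def proj(p,X):
    X=np.atleast_2d(X); Wi=np.linalg.inv(p['W']); c=X@Wi[:3,:3].T+Wi[:3,3]
    return np.c_[c[:,0]/c[:,2]*p['fx']+p['cx'],c[:,1]/c[:,2]*p['fy']+p['cy']]
E
python3 - <<'E'
from h import *
o=monitor.get_obs(); print({k:np.round(v,3) for k,v in o.items()})
for n in ['top','side','wrist']:
    p=shot(n,n+'0.png'); print(n,p['fx'],p['cx'],p['cy'],np.round(p['W'],3).tolist(), p['shot'])
    if n!='wrist':
      for l in ['slab','puck','stick','old_puck','slab_tray','stick_tray','lane','offcut','chisel']:
        print(l,[(round(r['confidence'],2),np.round(r['box']).tolist()) for r in optics.outline_of(l,p)][:4])
print(monitor.get_obs()['t'])
E
```

```text
pics
{'t': np.float64(0.0), 'qpos': array([ 1.073,  0.265,  1.605, -0.   ,  1.274, -0.037]), 'joint_vel': array([ 0.001, -0.001,  0.   ,  0.002, -0.   , -0.001]), 'joint_torque': array([-2.0000e-03, -5.1509e+01, -3.6732e+01, -0.0000e+00,  1.3000e-02,
       -0.0000e+00]), 'tcp_pos': array([299.77 , 603.864, 198.32 ]), 'ee_rot': array([-0.717, -3.058,  0.004]), 'wrist_force': array([-0.12 , -0.043, -0.411]), 'wrist_torque': array([-0.003,  0.036,  0.034]), 'width': np.float64(85.58)}
top 422.0746711237352 281.58143501061363 213.8305371568817 [[-0.017, -0.987, 0.16, 419.078], [-1.0, 0.013, -0.025, -41.692], [0.023, -0.16, -0.987, 971.178], [0.0, 0.0, 0.0, 1.0]] 1
slab [(0.61, [358.0, 234.0, 417.0, 264.0])]
puck [(0.6, [376.0, 232.0, 401.0, 256.0])]
stick [(0.93, [441.0, 241.0, 461.0, 279.0]), (0.87, [380.0, 288.0, 420.0, 313.0]), (0.67, [372.0, 226.0, 407.0, 264.0]), (0.66, [180.0, 169.0, 228.0, 242.0])]
old_puck [(0.87, [189.0, 183.0, 210.0, 204.0]), (0.36, [178.0, 166.0, 227.0, 243.0])]
slab_tray [(0.83, [287.0, 168.0, 329.0, 238.0])]
stick_tray [(0.84, [96.0, 228.0, 132.0, 287.0])]

[... 415 characters left out ...]
0.0, 288.0, 306.0, 342.0]), (0.2, [283.0, 194.0, 300.0, 208.0])]
puck [(0.84, [269.0, 289.0, 293.0, 309.0])]
stick [(0.9, [254.0, 267.0, 308.0, 298.0]), (0.76, [205.0, 312.0, 226.0, 359.0]), (0.7, [253.0, 366.0, 314.0, 401.0])]
old_puck [(0.8, [282.0, 194.0, 298.0, 209.0])]
slab_tray []
stick_tray [(0.89, [208.0, 171.0, 253.0, 190.0])]
lane [(0.55, [247.0, 191.0, 317.0, 223.0])]
offcut [(0.62, [202.0, 223.0, 228.0, 248.0])]
chisel [(0.79, [329.0, 192.0, 360.0, 239.0]), (0.75, [256.0, 266.0, 308.0, 297.0])]
wrist 325.4289852145538 278.8567289115471 214.04734584483583 [[0.443, 0.854, 0.271, 231.319], [0.896, -0.423, -0.133, 638.42], [0.001, 0.302, -0.953, 373.591], [0.0, 0.0, 0.0, 1.0]] 3
1.05
```

View pics/top0.png

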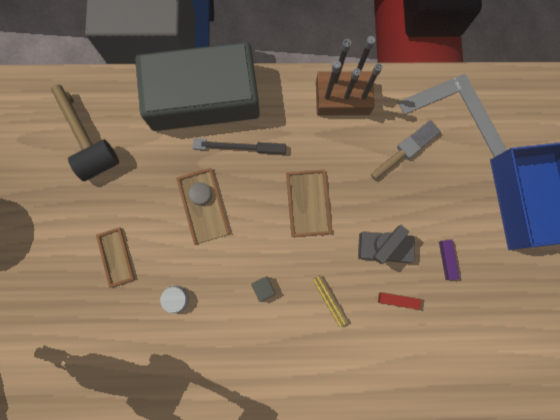

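View pics/side0.png

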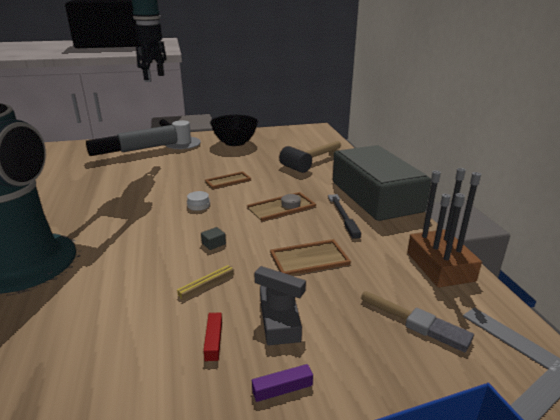

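View pics/wrist0.png

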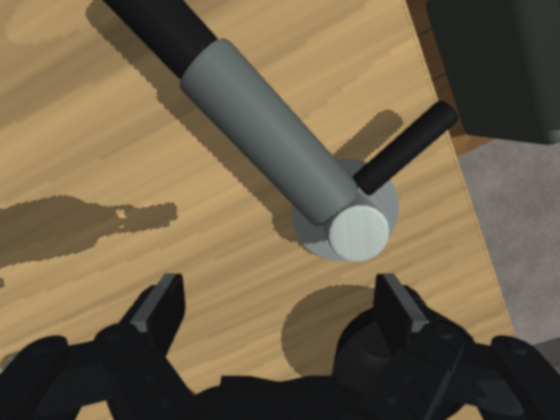

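```bash
python3 - <<'E'
from h import *
p=shot('top')
im=p['image']
cv2.imwrite('pics/crop1.png',np.vstack([cv2.resize(im[215:320,340:480],(0,0),fx=5,fy=5,interpolation=cv2.INTER_CUBIC)]))
cv2.imwrite('pics/crop2.png',cv2.resize(im[130:310,85:345],(0,0),fx=3,fy=3,interpolation=cv2.INTER_CUBIC))
for l,z,mode in [('slab',36,'r'),('puck',68,'c'),('stick',92,'r'),('old_puck',20,'c'),('slab_tray',9,'r'),('stick_tray',9,'r'),('lane',9,'r'),('offcut',30,'r'),('chisel',9,'r')]:
  for r in optics.outline_of(l,p)[:5]:
    ys,xs=np.nonzero(r['region']); w=ray(p,np.c_[xs,ys],z)[:,:2]
    (c,s,a)=cv2.minAreaRect(w.astype(np.float32))
    print(l,round(r['confidence'],2),'mean',w.mean(0).round(0),'rect',np.round(c),np.round(s),round(a,1),r['box'])
E
```

```text
slab 0.86 mean [ 491. -298.] rect [ 493. -299.] [128.  62.] 84.1 [358.4, 232.5, 416.7, 264.7]
puck 0.75 mean [ 503. -282.] rect [ 501. -291.] [56. 43.] 75.8 [373.2, 232.1, 399.3, 254.8]
stick 0.84 mean [ 379. -303.] rect [ 379. -303.] [87. 23.] 80.0 [379.1, 292.4, 422.4, 310.1]
stick 0.67 mean [ 461. -412.] rect [ 461. -413.] [84. 32.] 7.1 [439.4, 241.1, 459.6, 279.2]
stick 0.64 mean [ 494. -291.] rect [ 495. -291.] [27. 93.] 48.1 [374.1, 226.6, 403.6, 264.7]
slab_tray 0.78 mean [ 600. -128.] rect [ 601. -128.] [155.  93.] 3.5 [286.4, 167.6, 329.7, 237.1]
stick_tray 0.86 mean [483. 311.] rect [484. 311.] [126.  60.] 17.8 [95.0, 227.3, 133.2, 289.2]
lane 0.6 mean [592. 116.] rect [598. 117.] [168.  90.] 15.2 [177.6, 166.0, 229.7, 242.8]
offcut 0.71 mean [407. -22.] rect [407. -22.] [45. 40.] 25.2 [249.5, 277.2, 273.3, 305.6]
chisel 0.98 mean [739.  25.] rect [740.  32.] [219.  28.] 85.9 [193.9, 138.9, 286.2, 154.2]
```

View pics/crop1.png

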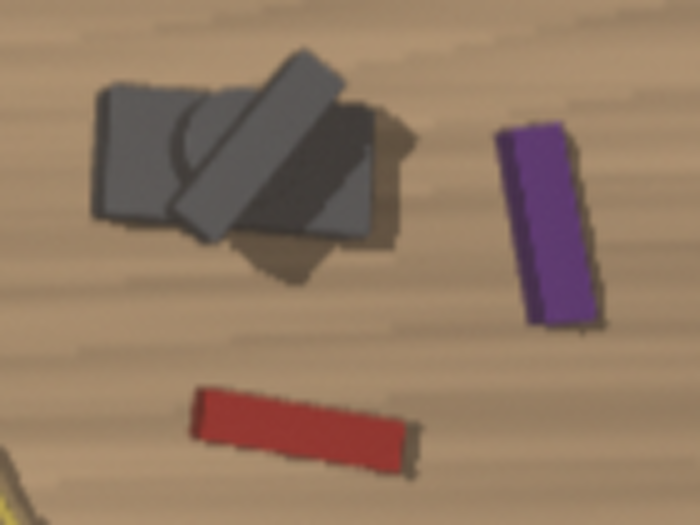

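View pics/crop2.png

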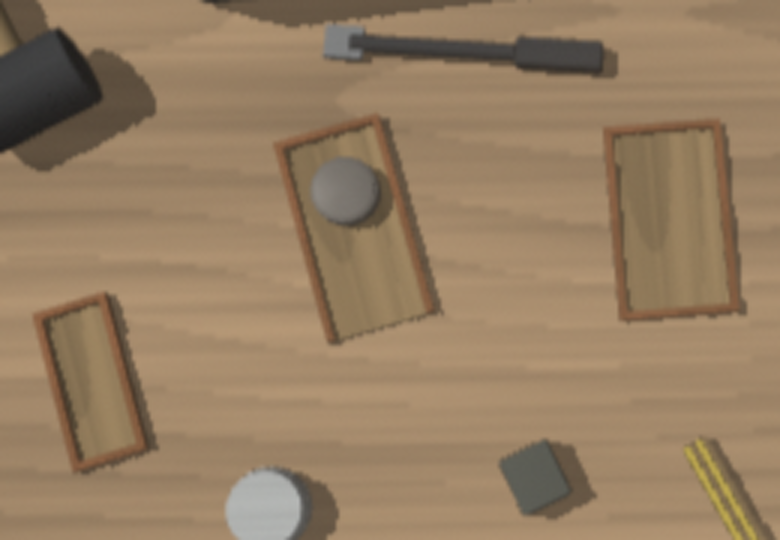

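```bash
cat >> h.py <<'E'
def info():
    o=monitor.get_obs(); T=T_tool(o); y=T[:3,1]
    print('t',round(float(o['t']),2),'tcp',np.round(o['tcp_pos'],1),'jaw',round(np.degrees(np.arctan2(y[1],y[0])),1),'tilt',round(np.degrees(np.arccos(-T[2,2])),2),'w',round(float(o['width']),1),'F',np.round(o['wrist_force'],1),'q',np.round(o['qpos'],2))
def goal(x,y,z,psi,k=None):
    """psi deg = world direction of jaw axis, mod 180"""
    T=T_tool(); yv=T[:3,1]; cur=np.degrees(np.arctan2(yv[1],yv[0]))
    d=(psi-cur+90)%180-90 if k is None else psi-cur
    a=np.radians(cur+d); Y=np.array([np.cos(a),np.sin(a),0]); Z=np.array([0,0,-1.]); X=np.cross(Y,Z)
    Rt=np.c_[X,Y,Z]; rv=R.from_matrix(T[:3,:3].T@Rt).as_rotvec(); s=T[:3,:3].T@(np.array([x,y,z])-T[:3,3])
    print('goal',(x,y,z,psi),'rot',np.round(rv,3),'shift',np.round(s,1),'turn deg',round(d,1))
E
python3 - <<'E'
from h import *
info(); goal(470,305,230,108); goal(598,117,230,105)
E
```

```text
t 1.55 tcp [300.2 604.6 199.7] jaw 63.6 tilt 0.0 w 85.5 F [ 0.8 -0.4 -0.1] q [ 1.07  0.26  1.6   0.    1.27 -0.04]
goal (470, 305, 230, 108) rot [ 0.    -0.    -0.775] shift [-285.3 -192.8  -30.3] turn deg 44.4
goal (598, 117, 230, 105) rot [ 0.    -0.    -0.723] shift [-483.6 -304.3  -30.3] turn deg 41.4
```

Request:
move_arm:
  targets: [0,0,-0.77,-285,-193,-30,85,0,0,-0.77,-285,-193,-30,85,0,0,-0.77,-285,-193,-30,85,0,0,-0.77,-285,-193,-30,85,0,0,-0.77,-285,-193,-30,85,0,0,-0.77,-285,-193,-30,85,0,0,-0.77,-285,-193,-30,85,0,0,-0.77,-285,-193,-30,85]

```text
t: 2.22
tcp_pos: [461.1, 319.3, 228.5]
ee_rot: [-0.487, 3.103, 0.0]
wrist_force: [1.2, -0.9, -0.0]
width: 85.1
```

```bash
python3 - <<'E'
from h import *
info(); goal(470,305,230,108); goal(600,117,230,105)
E
```

```text
t 2.22 tcp [461.1 319.3 228.5] jaw 107.9 tilt 0.04 w 85.1 F [ 1.2 -0.9 -0. ] q [ 0.56  0.03  1.82 -0.    1.29 -1.32]
goal (470, 305, 230, 108) rot [ 0.     0.001 -0.003] shift [ -4.  -16.4  -1.5] turn deg 0.1
goal (600, 117, 230, 105) rot [0.    0.001 0.05 ] shift [ -70.1 -235.2   -1.5] turn deg -2.9
```

```bash
python3 - <<'E'
from h import *
optics.capture('wrist');info()
p=shot('wrist','w_st.png')
for l in ['stick_tray']:
  for r in optics.outline_of(l,p)[:5]:
    ys,xs=np.nonzero(r['region']); w=ray(p,np.c_[xs,ys],9)[:,:2]
    (c,s,a)=cv2.minAreaRect(w.astype(np.float32))
    print(l,round(r['confidence'],2),'mean',w.mean(0).round(0),'rect',np.round(c),np.round(s),round(a,1),r['box'])
info(); goal(600,117,230,105)
E
```

```text
t 2.27 tcp [465.4 312.8 229.5] jaw 107.5 tilt 0.39 w 84.6 F [ 2.2 -4.1 -0.1] q [ 0.55  0.03  1.82 -0.01  1.29 -1.32]
stick_tray 0.68 mean [479. 311.] rect [482. 312.] [125.  56.] 16.2 [250.7, 136.3, 298.9, 239.1]
t 2.37 tcp [462.3 318.7 228.8] jaw 107.4 tilt 0.08 w 85.1 F [ 0.8  0.8 -0.1] q [ 0.56  0.03  1.82 -0.    1.29 -1.32]
goal (600, 117, 230, 105) rot [0.    0.001 0.042] shift [ -71.1 -233.7   -1.1] turn deg -2.4
```

View pics/w_st.png

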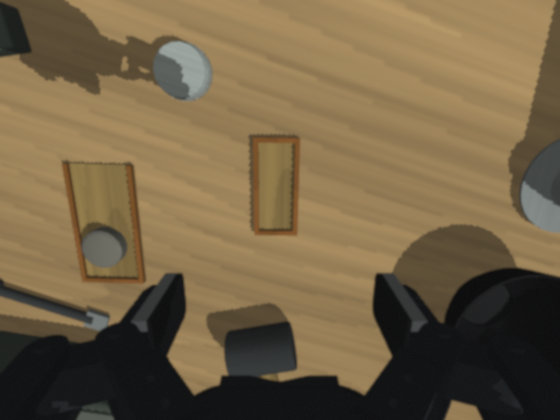

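Request:
move_arm:
  targets: [0,0,0.04,-60,-230,0,85,0,0,0.04,-60,-230,0,85,0,0,0.04,-60,-230,0,85,0,0,0.04,-60,-230,0,85,0,0,0.04,-60,-230,0,85,0,0,0.04,-60,-230,0,85,0,0,0.04,-60,-230,0,85,0,0,0.04,-60,-230,0,85]

```text
t: 3.03
tcp_pos: [588.0, 120.3, 227.6]
ee_rot: [0.419, -3.113, -0.001]
wrist_force: [-0.4, 0.2, 0.0]
width: 85.0
```

```bash
python3 - <<'E'
from h import *
info()
p=shot('wrist','w_ln.png')
for l,z in [('lane',9),('old_puck',20)]:
  for r in optics.outline_of(l,p)[:5]:
    ys,xs=np.nonzero(r['region']); w=ray(p,np.c_[xs,ys],z)[:,:2]
    (c,s,a)=cv2.minAreaRect(w.astype(np.float32))
    print(l,round(r['confidence'],2),'mean',w.mean(0).round(0),'rect',np.round(c),np.round(s),round(a,1),r['box'])
info(); goal(590,-125,230,94)
E
```

```text
t 3.03 tcp [588.  120.3 227.6] jaw 105.3 tilt 0.07 w 85.0 F [-0.4  0.2  0. ] q [ 0.16  0.11  1.74  0.    1.3  -1.68]
lane 0.78 mean [586. 113.] rect [597. 116.] [161.  84.] 15.9 [238.1, 113.0, 310.4, 248.2]
lane 0.24 mean [737.  21.] rect [738.  29.] [223.  32.] 86.1 [95.0, 231.9, 265.0, 298.7]
old_puck 0.64 mean [622. 121.] rect [622. 122.] [55. 50.] 14.0 [249.7, 182.4, 290.6, 227.0]
t 3.18 tcp [587.  122.  227.8] jaw 105.5 tilt 0.06 w 85.0 F [-0.3  0.3 -0.4] q [ 0.16  0.11  1.74  0.    1.3  -1.68]
goal (590, -125, 230, 94) rot [ 0.001 -0.001  0.201] shift [  63.2 -238.8   -2.3] turn deg -11.5
```

View pics/w_ln.png

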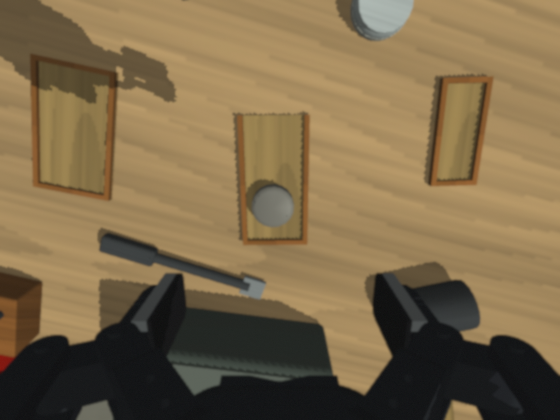

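```bash
python3 - <<'E'
import cv2
a=cv2.imread('pics/w_ln.png'); b=cv2.imread('pics/w_st.png')
cv2.imwrite('pics/c_ln.png',cv2.resize(a[100:260,220:330],(0,0),fx=3.6,fy=3.6,interpolation=cv2.INTER_CUBIC))
cv2.imwrite('pics/c_st.png',cv2.resize(b[125:245,235:315],(0,0),fx=4.8,fy=4.8,interpolation=cv2.INTER_CUBIC))
E
```

```text
(no output)
```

View pics/c_ln.png

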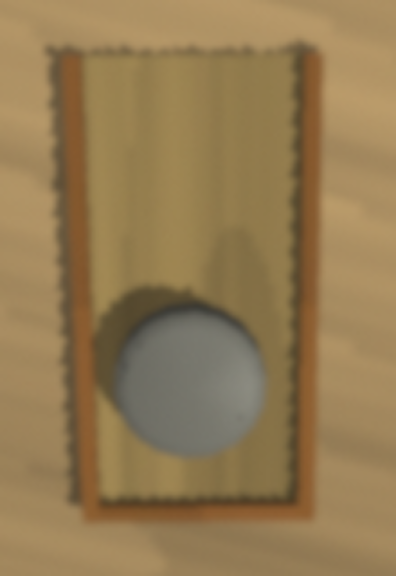

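View pics/c_st.png

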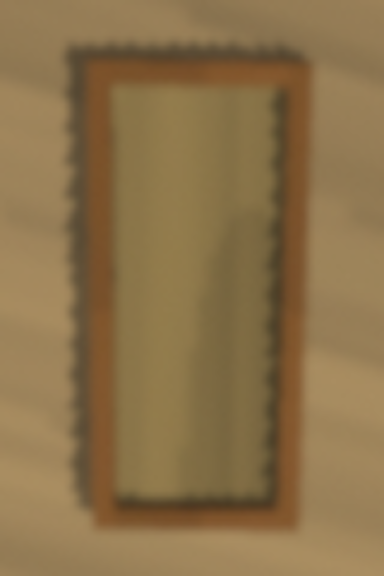

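```bash
cat >> h.py <<'E'
def trayfit(p,cor,lx0,lx1,hy,z=9):
    """cor: FL,FR,BR,BL pixel corners (F = near robot, L = picture left); outer x from lx0..lx1, |y|<hy ; returns centre, yaw"""
    w=ray(p,cor,z)[:,:2]; 
    for s in (1,-1):
        m=np.array([[lx0,-s*hy],[lx0,s*hy],[lx1,s*hy],[lx1,-s*hy]])
        mc=m.mean(0); wc=w.mean(0); H=(m-mc).T@(w-wc); U,S,Vt=np.linalg.svd(H); d=np.sign(np.linalg.det(Vt.T@U.T)); Rm=Vt.T@np.diag([1,d])@U.T
        t=wc-Rm@mc; res=np.linalg.norm(m@Rm.T+t-w,axis=1)
        if res.max()<15: print('centre',t.round(1),'yaw',round(np.degrees(np.arctan2(Rm[1,0],Rm[0,0])),1),'res',res.round(1))
    print('sides',np.linalg.norm(np.roll(w,-1,0)-w,axis=1).round(1))
def crop(p,x0,y0,x1,y1,f,name):
    cv2.imwrite('pics/'+name,cv2.resize(p['image'][y0:y1,x0:x1],(0,0),fx=f,fy=f,interpolation=cv2.INTER_CUBIC))
E
python3 - <<'E'
from h import *
import pickle
info(); p=shot('wrist','w_ln2.png'); pickle.dump({k:p[k] for k in ['W','fx','fy','cx','cy','tool_from_camera']},open('ln2.pkl','wb'))
a=cv2.imread('pics/w_ln.png').astype(float); b=p['image'].astype(float); print(abs(a-b).mean())
f=lambda L,s,o: [(x/s+o[0]-.36,y/s+o[1]-.36) for x,y in L]
trayfit(p,f([(60,52),(321,50),(315,520),(84,520)],3.6,(220,100)),-75,81,42)
print(ray(p,f([(191,381)],3.6,(220,100)),20))
T=T_tool();T[:3,3]=[465.4,312.8,229.5]; 
# stick tray shot: pose at 2.27
a=np.radians(107.5);Y=np.array([np.cos(a),np.sin(a),0]); Z=np.array([0,0,-1.]);T[:3,:3]=np.c_[np.cross(Y,Z),Y,Z]
p['W']=T@np.array(p['tool_from_camera'])
trayfit(p,f([(80,60),(311,60),(298,528),(94,528)],4.8,(235,125)),-62,62,28)
T[:3,3]=[462.3,318.7,228.8];a=np.radians(107.4);Y=np.array([np.cos(a),np.sin(a),0]);T[:3,:3]=np.c_[np.cross(Y,Z),Y,Z]
p['W']=T@np.array(p['tool_from_camera'])
trayfit(p,f([(80,60),(311,60),(298,528),(94,528)],4.8,(235,125)),-62,62,28)
info()
E
```

```text
t 3.18 tcp [587.  122.  227.8] jaw 105.5 tilt 0.06 w 85.0 F [-0.3  0.3 -0.4] q [ 0.16  0.11  1.74  0.    1.3  -1.68]
2.0821315192743763
centre [592.7 117.1] yaw 16.3 res [3.4 3.  3.7 2.7]
sides [ 83.6 162.7  83.7 162. ]
[[620.63527278 123.44156687  20.        ]]
centre [480.4 312.8] yaw 17.5 res [0.5 0.5 0.6 0.5]
sides [ 56.9 123.5  55.1 123.4]
centre [477.1 318.6] yaw 17.4 res [0.6 0.5 0.7 0.6]
sides [ 56.8 123.2  55.  123.2]
t 3.23 tcp [586.9 122.  228. ] jaw 105.5 tilt 0.04 w 85.0 F [-1.  -0.2 -0.6] q [ 0.16  0.11  1.74  0.    1.3  -1.68]
```

```bash
python3 - <<'E'
from h import *
a=cv2.imread('pics/w_ln.png');b=cv2.imread('pics/w_ln2.png')
g=lambda i:cv2.cvtColor(i[80:260,200:340],cv2.COLOR_BGR2GRAY).astype(np.float32)
print(cv2.phaseCorrelate(g(a),g(b)))
E
```

```text
((-1.2976818991799206, 0.3703270932968934), 1.1805063665649038)
```

```bash
python3 - <<'E'
from h import *
import pickle
p=pickle.load(open('ln2.pkl','rb'))
f=lambda L,s,o: [(x/s+o[0]-.36-1.3,y/s+o[1]-.36+.4) for x,y in L]
trayfit(p,f([(60,52),(321,50),(315,520),(84,520)],3.6,(220,100)),-81,81,42)
print(ray(p,f([(191,381)],3.6,(220,100)),20))
E
```

```text
centre [596.5 116.5] yaw 16.2 res [0.4 0.3 0.7 0.4]
sides [ 83.7 162.8  83.7 162.1]
[[621.55119768 122.04679908  20.        ]]
```

Request:
move_arm:
  targets: [0,0,0.2,63,-239,0,60,0,0,0.2,63,-239,0,60,0,0,0.2,63,-239,0,60,0,0,0.2,63,-239,0,60,0,0,0.2,63,-239,0,60,0,0,0.2,63,-239,0,60,0,0,0.2,63,-239,0,60,0,0,0.2,63,-239,0,60]

```text
t: 3.9
tcp_pos: [590.4, -127.5, 228.1]
ee_rot: [-0.105, 3.14, 0.001]
wrist_force: [-0.7, -0.2, -0.3]
width: 60.0
```

```bash
python3 - <<'E'
from h import *
optics.capture('wrist');info()
p=shot('wrist','w_sl.png'); info()
goal(500,-285,230,48)
import pickle; pickle.dump({k:p[k] for k in ['W','fx','fy','cx','cy','tool_from_camera']},open('sl.pkl','wb'))
crop(p,200,80,340,240,4,'c_sl.png')
E
```

```text
t 3.95 tcp [ 590.5 -126.1  228.1] jaw 93.9 tilt 0.05 w 60.0 F [ 0.7  0.1 -0. ] q [-0.25  0.11  1.73  0.    1.3  -1.89]
t 4.0 tcp [ 590.5 -125.3  228. ] jaw 94.0 tilt 0.05 w 60.2 F [-0.2  0.7  0.3] q [-0.25  0.11  1.73  0.    1.3  -1.89]
goal (500, -285, 230, 48) rot [ 0.001 -0.     0.803] shift [ 101.5 -152.9   -2.1] turn deg -46.0
```

View pics/c_sl.png

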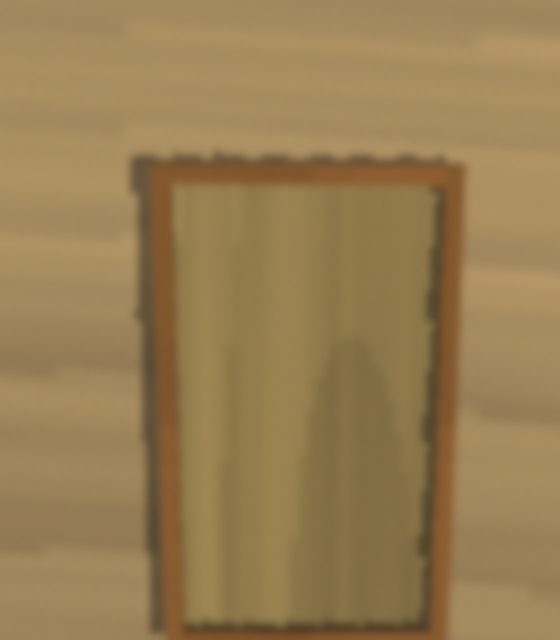

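View pics/w_sl.png

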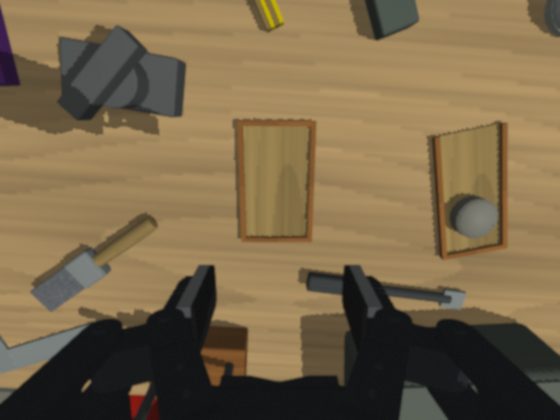

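```bash
python3 - <<'E'
from h import *
import pickle
p=pickle.load(open('sl.pkl','rb'))
c=[(150/4+200-.4,163/4+80-.4),(464/4+200-.4,165/4+80-.4),(311.5,240.8),(241.8,241)]
trayfit(p,c,-76,76,46)
E
```

```text
centre [ 599.7 -128.3] yaw 4.0 res [0.6 1.1 1.1 1. ]
sides [ 91.2 150.1  90.7 150.9]
```

Request:
move_arm:
  targets: [0,0,0.803,105,-150,-2,60,0,0,0.803,105,-150,-2,60,0,0,0.803,105,-150,-2,60,0,0,0.803,105,-150,-2,60,0,0,0.803,105,-150,-2,60,0,0,0.803,105,-150,-2,60,0,0,0.803,105,-150,-2,60,0,0,0.803,105,-150,-2,60]

```text
t: 4.67
tcp_pos: [496.7, -282.1, 230.2]
ee_rot: [1.126, 2.933, 0.001]
wrist_force: [0.9, 0.4, 0.4]
width: 59.7
```

```bash
python3 - <<'E'
from h import *
optics.capture('wrist');info()
p=shot('wrist','w_stk.png'); info()
import pickle; pickle.dump({k:p[k] for k in ['W','fx','fy','cx','cy','tool_from_camera']},open('stk.pkl','wb'))
for l,z in [('stick',92),('puck',68),('slab',36)]:
  for r in optics.outline_of(l,p)[:5]:
    ys,xs=np.nonzero(r['region']); w=ray(p,np.c_[xs,ys],z)[:,:2]
    (c,s,a)=cv2.minAreaRect(w.astype(np.float32))
    print(l,round(r['confidence'],2),'mean',w.mean(0).round(0),'rect',np.round(c),np.round(s),round(a,1),r['box'])
E
```

```text
t 4.72 tcp [ 496.8 -282.1  230.2] jaw 48.2 tilt 0.03 w 59.8 F [-0.1 -0.5  0.3] q [-0.56  0.05  1.79  0.    1.3  -1.4 ]
t 4.77 tcp [ 496.8 -282.1  230.2] jaw 48.2 tilt 0.02 w 59.9 F [ 0.8 -0.1 -0.4] q [-0.56  0.05  1.79  0.    1.3  -1.4 ]
stick 0.8 mean [ 386. -307.] rect [ 386. -308.] [76. 22.] 79.8 [139.6, 91.1, 216.4, 151.2]
stick 0.72 mean [ 491. -293.] rect [ 492. -294.] [23. 92.] 48.2 [256.3, 150.1, 277.0, 241.5]
stick 0.6 mean [ 458. -403.] rect [ 458. -403.] [73. 28.] 6.0 [128.6, 212.6, 200.6, 275.3]
puck 0.63 mean [ 497. -290.] rect [ 494. -293.] [51. 49.] 46.4 [245.7, 167.1, 294.3, 216.6]
slab 0.69 mean [ 488. -301.] rect [ 491. -301.] [120.  63.] 84.6 [210.0, 136.3, 319.0, 235.4]
```

View pics/w_stk.png

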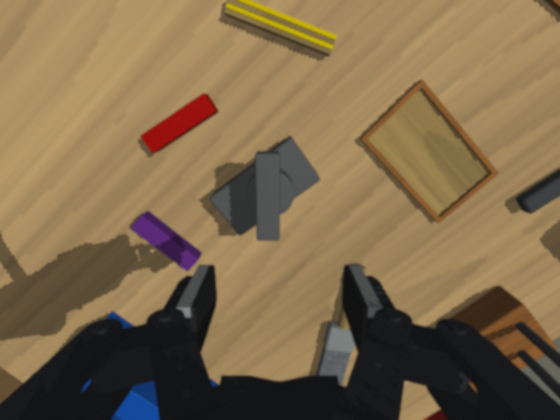

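```bash
python3 - <<'E'
from h import *
goal(492,-294,78,48.2)
E
```

```text
goal (492, -294, 78, 48.2) rot [ 0.    -0.    -0.001] shift [ -4.  -11.5 152.1] turn deg 0.1
```

Request:
move_arm:
  targets: [0,0,0,-4,-11.5,30,55,0,0,0,-4,-11.5,65,55,0,0,0,-4,-11.5,100,55,0,0,0,-4,-11.5,125,55,0,0,0,-4,-11.5,140,55,0,0,0,-4,-11.5,152,55,0,0,0,-4,-11.5,152,55,0,0,0,-4,-11.5,152,55]

```text
t: 5.58
tcp_pos: [491.6, -294.8, 78.0]
ee_rot: [-1.126, -2.932, -0.0]
wrist_force: [0.0, 0.0, 1.0]
width: 55.2
```

```bash
python3 - <<'E'
from h import *
info(); p=shot('wrist','w_g1.png'); p=shot('side'); crop(p,200,200,360,360,3.5,'s_g1.png')
E
```

```text
t 5.58 tcp [ 491.6 -294.8   78. ] jaw 48.0 tilt 0.04 w 55.2 F [0. 0. 1.] q [-0.58  0.18  1.94 -0.    1.02 -1.42]
```

View pics/w_g1.png

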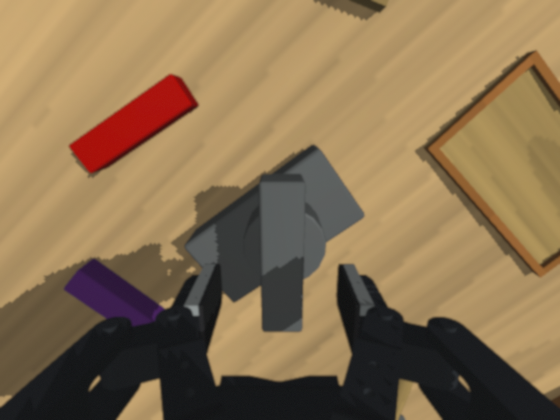

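View pics/s_g1.png

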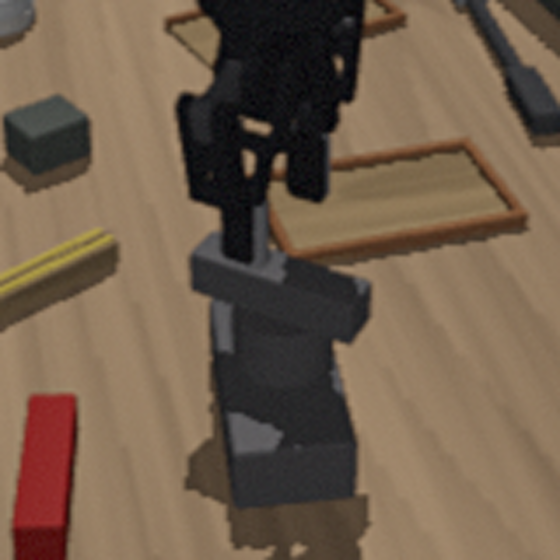

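```bash
python3 - <<'E'
from h import *
p=shot('side'); j=np.array([np.cos(np.radians(48)),np.sin(np.radians(48)),0]); c=np.array([491.6,-294.8,0])
a=np.array([-j[1],j[0],0])
for nm,X in [('tipNear in',c-27.5*j+[0,0,82]),('tipNear out',c-42*j+[0,0,82]),('tipFar',c+27.5*j+[0,0,82]),('tcp',c+[0,0,78]),('stick top end1',c+45*a+[0,0,92]),('end2',c-45*a+[0,0,92]),('end1 near top',c+45*a-12*j+[0,0,92]),('end2 near top',c-45*a-12*j+[0,0,92])]:
    print(nm,((proj(p,X)[0]-[200,200])*3.5).round())
E
```

```text
tipNear in [246. 312.]
tipNear out [231. 329.]
tipFar [300. 252.]
tcp [274. 288.]
stick top end1 [195. 238.]
end2 [357. 292.]
end1 near top [182. 251.]
end2 near top [346. 306.]
```

```bash
python3 - <<'E'
from h import *
p=shot('side'); p['image']=cv2.convertScaleAbs(p['image'],alpha=2.2,beta=25); crop(p,235,205,315,315,6,'s_g2.png')
E
```

```text
(no output)
```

View pics/s_g2.png

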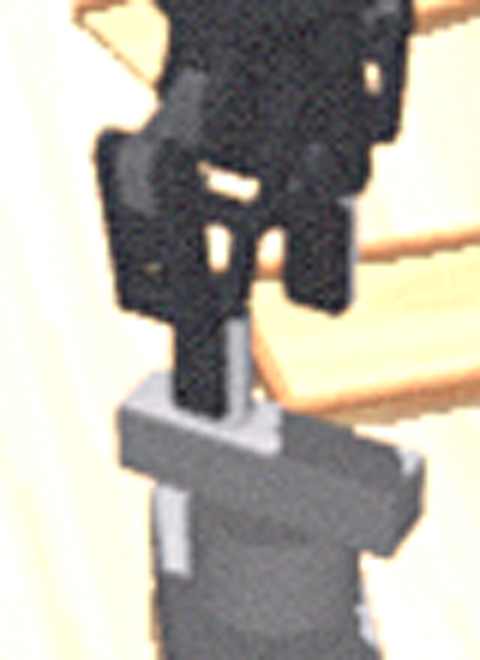

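```bash
python3 - <<'E'
from h import *
p=shot('wrist'); C=np.array(p['tool_from_camera']); print(C.round(3)); p['W']=C
for z in [0,-4,-19,-30,-40,-60]: print(z,proj(p,[[11,-27.5,z],[-11,-27.5,z],[0,-42,z],[0,-27.5,z]]).round(0).tolist())
q=shot('side')
T=T_tool()
for z in [0,-4,-20,-30,-40]: print(z,proj(q,(T@np.array([[0,-34,z,1],[0,34,z,1]]).T).T[:,:3]).round(0).tolist())
info()
E
```

```text
[[ 1.00000e-03 -9.53000e-01 -3.02000e-01  7.66210e+01]
 [ 1.00000e+00  1.00000e-03  1.00000e-03 -1.40000e-01]
 [-0.00000e+00 -3.02000e-01  9.53000e-01 -1.73888e+02]
 [ 0.00000e+00  0.00000e+00  0.00000e+00  1.00000e+00]]
0 [[231.0, 232.0], [232.0, 267.0], [206.0, 249.0], [231.0, 250.0]]
-4 [[230.0, 234.0], [231.0, 270.0], [205.0, 252.0], [230.0, 252.0]]
-19 [[225.0, 245.0], [227.0, 283.0], [199.0, 264.0], [226.0, 264.0]]
-30 [[222.0, 254.0], [224.0, 294.0], [194.0, 274.0], [223.0, 274.0]]
-40 [[218.0, 263.0], [221.0, 305.0], [188.0, 285.0], [219.0, 285.0]]
-60 [[209.0, 286.0], [213.0, 333.0], [175.0, 310.0], [211.0, 310.0]]
0 [[269.0, 293.0], [288.0, 271.0]]
-4 [[269.0, 291.0], [288.0, 270.0]]
-20 [[269.0, 283.0], [288.0, 262.0]]
-30 [[269.0, 278.0], [288.0, 257.0]]
-40 [[269.0, 273.0], [288.0, 252.0]]
t 5.88 tcp [ 492.4 -295.7   79.6] jaw 48.0 tilt 0.15 w 55.1 F [-0.7 -0.6  0.2] q [-0.58  0.18  1.94  0.    1.02 -1.42]
```

Request:
move_arm:
  targets: [0,0,0,0,0,-30,24,0,0,0,0,0,-50,24,0,0,0,0,0,-50,24,0,0,0,0,0,-50,24,0,0,0,0,0,-50,24]

```text
t: 6.3
tcp_pos: [491.3, -295.0, 128.2]
ee_rot: [1.127, 2.932, -0.0]
wrist_force: [-0.3, -0.3, -0.8]
width: 24.2
```

```bash
python3 - <<'E'
from h import *
info(); p=shot('wrist','w_g3.png'); 
p['W']=np.array(p['tool_from_camera'])
for z in [0,-10,-20,-30]: print(z,proj(p,[[11,-12,z],[-11,-12,z],[11,12,z]]).round(0).tolist())
T=T_tool()
q=shot('side')
for z in [0,-10,-20,-30,-40]: print(z,proj(q,(T@np.array([[0,-20,z,1],[0,20,z,1]]).T).T[:,:3]).round(0).tolist())
q['image']=cv2.convertScaleAbs(q['image'],alpha=2.2,beta=25); crop(q,235,185,315,295,6,'s_g3.png')
E
```

```text
t 6.3 tcp [ 491.3 -295.   128.2] jaw 48.0 tilt 0.02 w 24.2 F [-0.3 -0.3 -0.8] q [-0.58  0.13  1.9  -0.    1.11 -1.42]
0 [[258.0, 232.0], [258.0, 267.0], [300.0, 232.0]]
-10 [[257.0, 238.0], [257.0, 275.0], [301.0, 238.0]]
-20 [[255.0, 246.0], [256.0, 284.0], [302.0, 246.0]]
-30 [[254.0, 254.0], [255.0, 294.0], [304.0, 254.0]]
0 [[272.0, 265.0], [284.0, 253.0]]
-10 [[272.0, 259.0], [284.0, 248.0]]
-20 [[272.0, 254.0], [284.0, 243.0]]
-30 [[272.0, 249.0], [284.0, 237.0]]
-40 [[272.0, 244.0], [284.0, 232.0]]
```

View pics/w_g3.png

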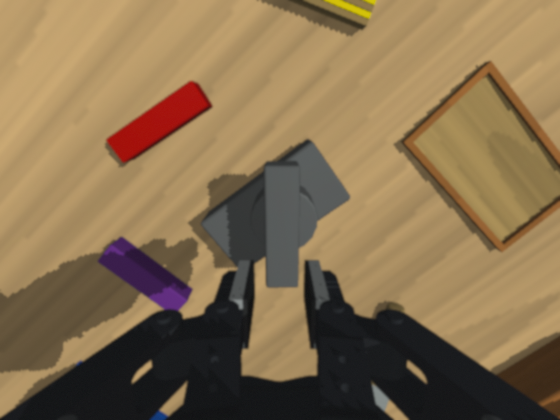

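View pics/s_g3.png

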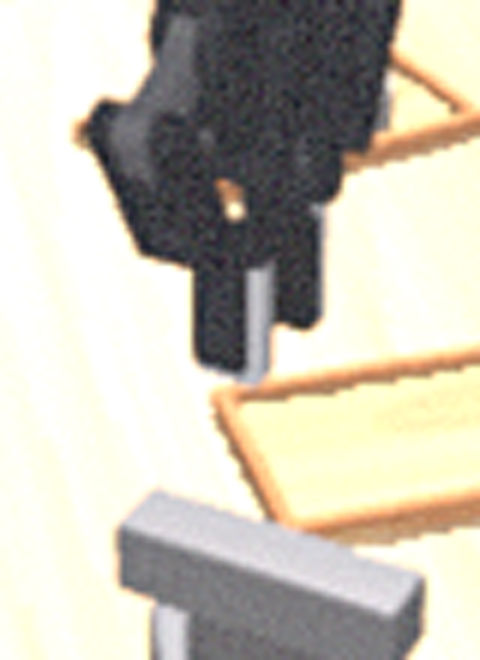

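Request:
move_arm:
  targets: [0,0,0,0,0,0,50,0,0,0,0,0,10,50,0,0,0,0,0,35,50,0,0,0,0,0,50,50,0,0,0,0,0,50,20,0,0,0,0,0,50,10,0,0,0,0,0,50,10,0,0,0,0,0,50,10]
  force: 20

```text
t: 7.07
tcp_pos: [492.3, -295.7, 79.2]
ee_rot: [1.126, 2.931, -0.001]
wrist_force: [-0.4, -0.0, 0.1]
width: 10.2
```

```bash
python3 - <<'E'
from h import *
info(); p=shot('wrist','w_g4.png'); 
q=shot('side')
q['image']=cv2.convertScaleAbs(q['image'],alpha=2.2,beta=25); crop(q,235,205,315,315,6,'s_g4.png')
E
```

```text
t 7.07 tcp [ 492.3 -295.7   79.2] jaw 48.0 tilt 0.11 w 10.2 F [-0.4 -0.   0.1] q [-0.58  0.18  1.94 -0.    1.02 -1.42]
```

View pics/s_g4.png

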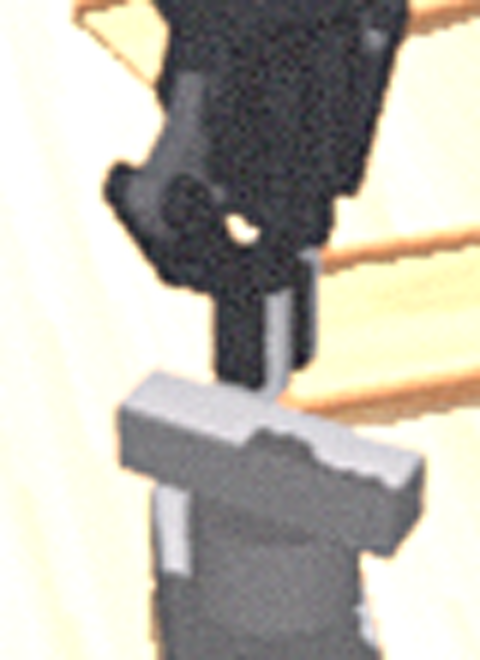

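```bash
python3 - <<'E'
from h import *
q=shot('side');T=T_tool();info()
for z in range(0,-45,-5): print(z,((proj(q,(T@np.array([[-11,-9,z,1],[11,-9,z,1],[11,-5,z,1],[0,12,z,1]]).T).T[:,:3])-[235,205])*6).round(0).tolist())
E
```

```text
t 7.22 tcp [ 492.3 -295.6   79.3] jaw 48.0 tilt 0.12 w 10.1 F [ 0.1 -0.3 -0.2] q [-0.58  0.18  1.94 -0.    1.02 -1.42]
0 [[281.0, 490.0], [213.0, 467.0], [220.0, 459.0], [283.0, 439.0]]
-5 [[282.0, 476.0], [213.0, 453.0], [220.0, 445.0], [283.0, 425.0]]
-10 [[282.0, 461.0], [213.0, 438.0], [220.0, 431.0], [283.0, 411.0]]
-15 [[282.0, 447.0], [213.0, 424.0], [220.0, 417.0], [283.0, 396.0]]
-20 [[282.0, 432.0], [213.0, 410.0], [220.0, 402.0], [283.0, 382.0]]
-25 [[282.0, 418.0], [213.0, 395.0], [220.0, 388.0], [283.0, 368.0]]
-30 [[282.0, 403.0], [213.0, 380.0], [220.0, 373.0], [283.0, 353.0]]
-35 [[282.0, 388.0], [212.0, 366.0], [219.0, 358.0], [283.0, 339.0]]
-40 [[282.0, 373.0], [212.0, 351.0], [219.0, 344.0], [283.0, 324.0]]
```

View pics/w_g4.png

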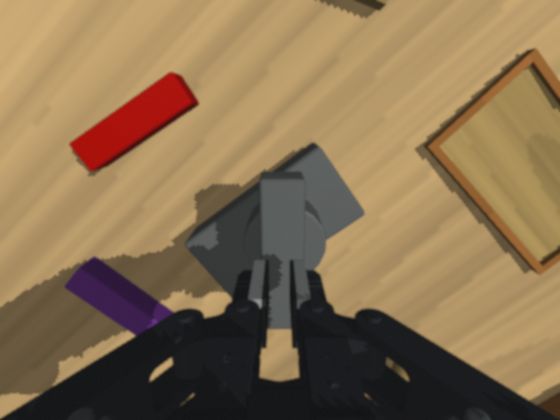

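Request:
move_arm:
  targets: [0,0,0,0,0,0,50,0,0,0,0,0,0,50,0,0,0,0,0,0,50,0,0,0,0,0,8,50,0,0,0,0,0,16,50,0,0,0,0,0,24,50,0,0,0,0,0,30,50,0,0,0,0,0,30,50]

```text
t: 7.88
tcp_pos: [489.7, -294.0, 45.5]
ee_rot: [-1.125, -2.929, -0.001]
wrist_force: [-0.6, -0.1, 0.0]
width: 50.0
```

```bash
python3 - <<'E'
from h import *
info(); p=shot('wrist','w_g5.png'); 
q=shot('side')
q['image']=cv2.convertScaleAbs(q['image'],alpha=2.2,beta=25); crop(q,235,215,315,315,6,'s_g5.png')
E
```

```text
t 7.88 tcp [ 489.7 -294.    45.5] jaw 48.0 tilt 0.25 w 50.0 F [-0.6 -0.1  0. ] q [-0.58  0.22  1.97 -0.    0.96 -1.42]
```

View pics/s_g5.png

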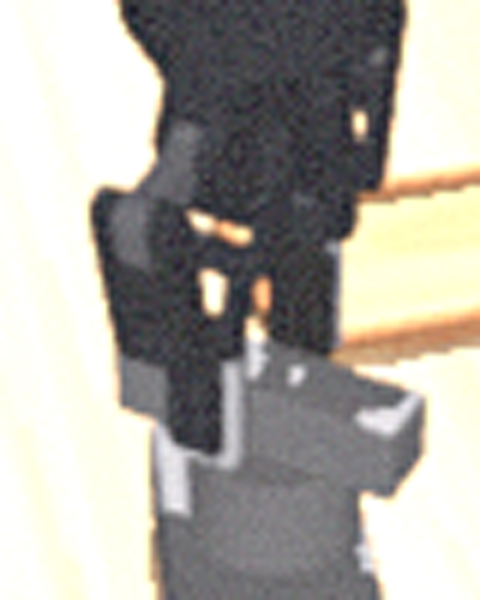

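View pics/w_g5.png

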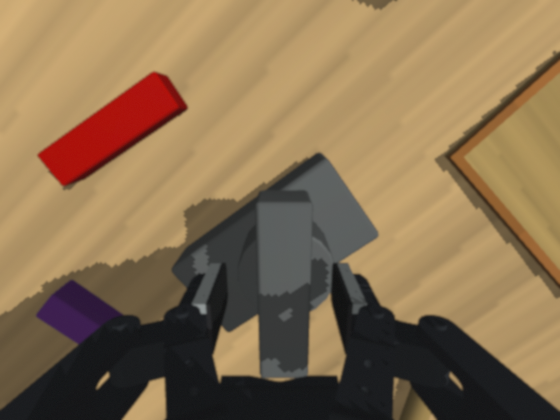

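Request:
move_arm:
  targets: [0,0,0,0,0,0,10,0,0,0,0,0,0,10,0,0,0,0,0,0,10,0,0,0,0,0,0,10,0,0,0,0,0,0,10]
  force: 40

```text
t: 8.4
tcp_pos: [492.0, -295.5, 48.8]
ee_rot: [1.127, 2.931, -0.001]
wrist_force: [0.2, -0.6, 1.9]
width: 22.8
```

```bash
python3 - <<'E'
from h import *
info(); goal(481,312,160,107); goal(481,312,-15,107)
E
```

```text
t 8.4 tcp [ 492.  -295.5   48.8] jaw 48.0 tilt 0.08 w 22.8 F [ 0.2 -0.6  1.9] q [-0.58  0.21  1.96 -0.    0.96 -1.42]
goal (481, 312, 160, 107) rot [-1.000e-03  1.000e-03 -1.031e+00] shift [ 414.8  443.8 -111.7] turn deg 59.0
goal (481, 312, -15, 107) rot [-1.000e-03  1.000e-03 -1.031e+00] shift [415.1 443.7  63.3] turn deg 59.0
```

Request:
move_arm:
  targets: [0,0,0,0,0,-25,10,0,0,0,0,0,-65,10,0,0,-0.1,10,10,-105,10,0,0,-0.2,38,40,-112,10,0,0,-0.3,66,71,-112,10,0,0,-0.4,94,101,-112,10,0,0,-0.5,122,131,-112,10,0,0,-0.6,150,161,-112,10]

```text
t: 9.07
tcp_pos: [487.1, -73.4, 160.0]
ee_rot: [0.204, 3.135, 0.0]
wrist_force: [1.3, 0.6, -1.3]
width: 22.7
```

```bash
python3 - <<'E'
from h import *
info(); goal(481,312,160,107); shot('wrist','w_h1.png')
E
```

```text
t 9.07 tcp [487.1 -73.4 160. ] jaw 82.6 tilt 0.0 w 22.7 F [ 1.3  0.6 -1.3] q [-0.2  -0.06  2.03  0.    1.17 -1.64]
goal (481, 312, 160, 107) rot [ 0.     0.    -0.426] shift [ 55.9 381.4   0. ] turn deg 24.4
```

View pics/w_h1.png

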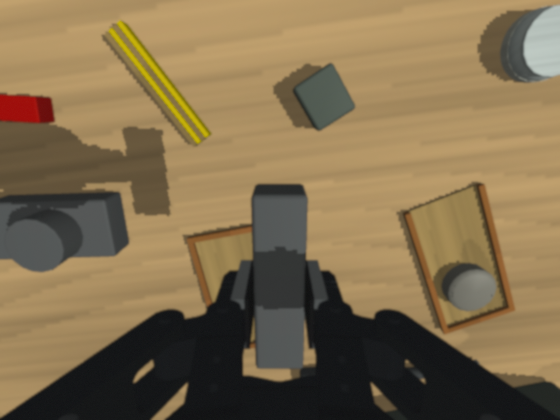

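```bash
python3 - <<'E'
from h import *
p=shot('wrist'); p['W']=np.array(p['tool_from_camera'])
print(proj(p,[[45,-12,-43],[45,12,-43],[-45,-12,-43],[-45,12,-43],[45,0,-19]]).round())
E
```

```text
[[251. 192.]
 [309. 192.]
 [255. 368.]
 [304. 368.]
 [280. 180.]]
```

Request:
move_arm:
  targets: [0,0,-0.42,56,381,0,10,0,0,-0.42,56,381,0,10,0,0,-0.42,56,381,0,10,0,0,-0.42,56,381,0,10,0,0,-0.42,56,381,0,10,0,0,-0.42,56,381,0,10,0,0,-0.42,56,381,0,10,0,0,-0.42,56,381,0,10]

```text
t: 9.83
tcp_pos: [483.5, 259.6, 159.8]
ee_rot: [0.447, -3.11, 0.001]
wrist_force: [0.9, -0.2, -1.0]
width: 22.8
```

```bash
python3 - <<'E'
from h import *
info(); goal(481,312,100,107)
E
```

```text
t 9.83 tcp [483.5 259.6 159.8] jaw 106.3 tilt 0.03 w 22.8 F [ 0.9 -0.2 -1. ] q [ 0.45  0.06  1.92 -0.    1.17 -1.41]
goal (481, 312, 100, 107) rot [-0.    -0.    -0.011] shift [-12.4  51.   59.8] turn deg 0.7
```

Request:
move_arm:
  targets: [0,0,-0.01,-10,40,30,10,0,0,-0.01,-12,50,60,10,0,0,-0.01,-12,50,60,10,0,0,-0.01,-12,50,60,10]

```text
t: 10.17
tcp_pos: [478.7, 308.6, 96.7]
ee_rot: [0.465, -3.1, 0.005]
wrist_force: [-0.5, 0.1, -1.6]
width: 23.0
```

```bash
python3 - <<'E'
from h import *
info(); p=shot('wrist','w_p1.png'); goal(481,312,-15,107)
for nm,X in [('rim corners',[[sx*62,sy*28,9] for sx in(-1,1) for sy in (-1,1)]),]:
    a=np.radians(17); M=np.array([[np.cos(a),-np.sin(a),0],[np.sin(a),np.cos(a),0],[0,0,1]])
    print(proj(p,np.array(X)@M.T+[481,312,0]).round())
E
```

```text
t 10.17 tcp [478.7 308.6  96.7] jaw 107.1 tilt 0.41 w 23.0 F [-0.5  0.1 -1.6] q [ 0.53  0.16  1.93 -0.    1.06 -1.34]
goal (481, 312, -15, 107) rot [-0.001 -0.003 -0.   ] shift [ -1.8   3.1 113.9] turn deg 0.0
[[247. 136.]
 [319. 136.]
 [251. 278.]
 [313. 278.]]
```

View pics/w_p1.png

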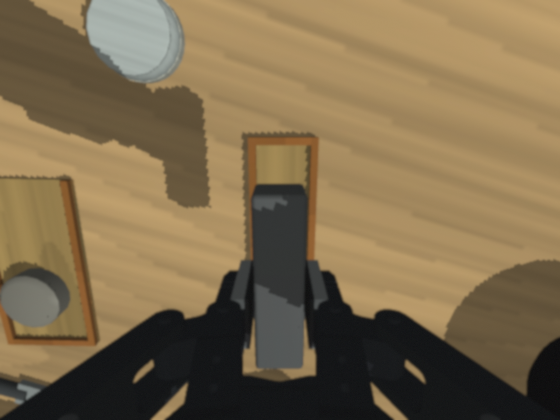

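```bash
python3 - <<'E'
from h import *
info(); goal(481,312,-15,107)
E
```

```text
t 10.22 tcp [480.5 308.7  98.9] jaw 107.0 tilt 0.19 w 23.2 F [ 0.6 -0.8 -1.7] q [ 0.53  0.16  1.93 -0.    1.06 -1.34]
goal (481, 312, -15, 107) rot [-0.001 -0.003 -0.   ] shift [ -1.8   3.1 113.9] turn deg 0.0
```

Request:
move_arm:
  targets: [0,0,0,-1,3,30,10,0,0,0,-1,3,60,10,0,0,0,-1,3,80,10,0,0,0,-1,3,92,10,0,0,0,-1,3,99,10,0,0,0,-1,3,103,10,0,0,0,-1,3,105,10,0,0,0,-1,3,105,10]

```text
t: 10.88
tcp_pos: [482.5, 313.0, -3.7]
ee_rot: [-0.462, 3.105, 0.001]
wrist_force: [1.1, -0.8, -0.4]
width: 22.7
```

```bash
python3 - <<'E'
from h import *
info(); p=shot('wrist','w_p2.png'); info()
p=shot('side','s_p2.png'); p['image']=cv2.convertScaleAbs(p['image'],alpha=1.8,beta=10); crop(p,180,130,280,210,6,'s_p2.png')
E
```

```text
t 10.88 tcp [482.5 313.   -3.7] jaw 106.9 tilt 0.12 w 22.7 F [ 1.1 -0.8 -0.4] q [ 0.53  0.28  1.99 -0.    0.86 -1.33]
t 10.93 tcp [482.5 313.2  -3.6] jaw 107.0 tilt 0.14 w 23.2 F [ 0.2  0.  -1.5] q [ 0.53  0.28  1.99 -0.    0.86 -1.33]
```

View pics/w_p2.png

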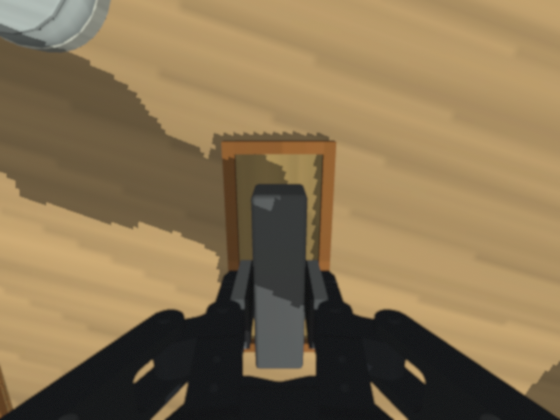

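View pics/s_p2.png

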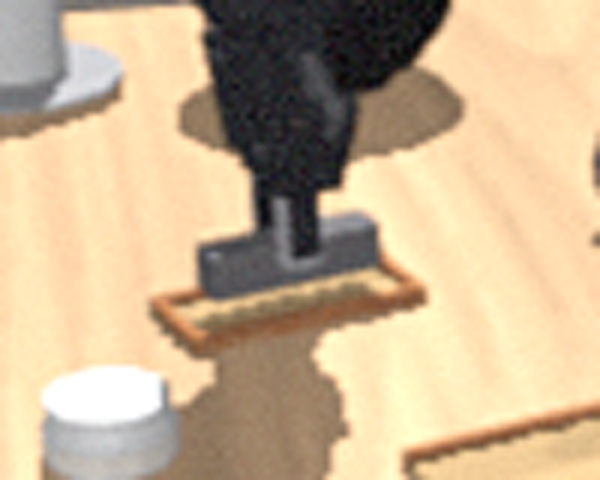

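Request:
move_arm:
  targets: [0,0,0,0,0,3,10,0,0,0,0,0,5,10,0,0,0,0,0,7,10,0,0,0,0,0,8.5,10,0,0,0,0,0,9.5,10,0,0,0,0,0,10,10,0,0,0,0,0,10,10]

```text
t: 11.57
tcp_pos: [481.2, 312.7, -15.1]
ee_rot: [0.464, -3.107, 0.0]
wrist_force: [-0.5, -0.3, -1.0]
width: 22.9
```

Request:
move_arm:
  targets: [0,0,0,0,0,0.5,10,0,0,0,0,0,1,10,0,0,0,0,0,1,10]

```text
t: 11.82
tcp_pos: [481.4, 312.8, -15.2]
ee_rot: [0.464, -3.107, 0.0]
wrist_force: [-2.6, -1.9, 4.9]
width: 22.4
```

```bash
python3 - <<'E'
from h import *
info(); 
p=shot('side'); p['image']=cv2.convertScaleAbs(p['image'],alpha=1.8,beta=10); crop(p,180,130,280,210,6,'s_p3.png')
info()
E
```

```text
t 11.82 tcp [481.4 312.8 -15.2] jaw 107.0 tilt 0.0 w 22.4 F [-2.6 -1.9  4.9] q [ 0.53  0.3   2.    0.    0.84 -1.33]
t 11.87 tcp [481.4 312.8 -15.2] jaw 107.0 tilt 0.0 w 22.7 F [-3.  -0.9  5.2] q [ 0.53  0.3   2.    0.    0.84 -1.33]
```

View pics/s_p3.png

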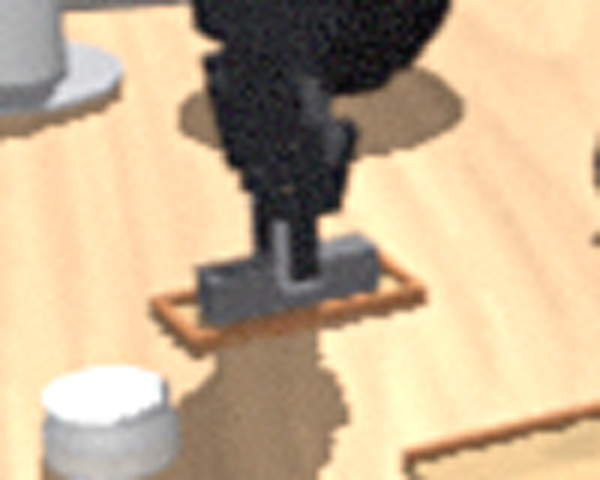

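Request:
move_arm:
  targets: [0,0,0,0,0,-1,40,0,0,0,0,0,-1,50,0,0,0,0,0,-1,55,0,0,0,0,0,-10,60,0,0,0,0,0,-35,70,0,0,0,0,0,-75,75,0,0,0,0,0,-115,75,0,0,0,0,0,-150,75]

```text
t: 12.53
tcp_pos: [481.5, 312.9, 136.8]
ee_rot: [-0.463, 3.106, 0.001]
wrist_force: [0.6, 0.7, 0.7]
width: 74.9
```

```bash
python3 - <<'E'
from h import *
info(); p=shot('wrist','w_p4.png'); info(); goal(621,122,60,106)
E
```

```text
t 12.53 tcp [481.5 312.9 136.8] jaw 107.0 tilt 0.07 w 74.9 F [0.6 0.7 0.7] q [ 0.53  0.12  1.89  0.    1.13 -1.33]
t 12.58 tcp [486.2 315.7 145.4] jaw 107.0 tilt 0.81 w 74.9 F [2.2 0.7 4.8] q [ 0.53  0.12  1.88 -0.    1.13 -1.33]
goal (621, 122, 60, 106) rot [0.003 0.014 0.017] shift [ -71.2 -224.9   85.7] turn deg -1.0
```

View pics/w_p4.png

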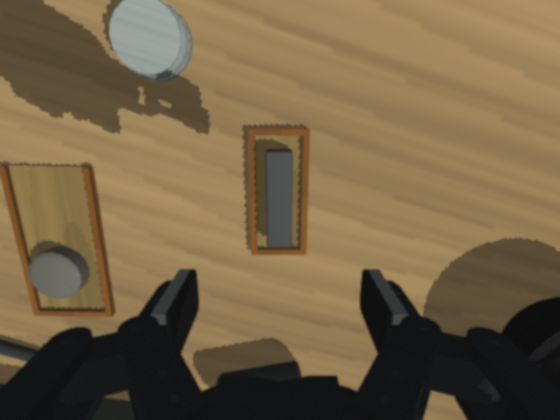

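```bash
python3 - <<'E'
from h import *
p=shot('wrist'); T=np.eye(4);T[:3,:3]=R.from_rotvec([-0.463,3.106,0.001]).as_matrix();T[:3,3]=[481.5,312.9,136.8]; p['W']=T@np.array(p['tool_from_camera'])
trayfit(p,[(247,127),(309,127),(306,253),(253,253)],-62,62,28,9)
trayfit(p,[(266.5,150),(292.5,150),(292,247.5),(267,247.5)],-45,45,12,28)
info(); goal(621,122,60,106)
E
```

```text
centre [480.1 312.1] yaw 17.6 res [0.2 0.7 1.1 1.5]
sides [ 55.6 123.2  53.6 123.2]
centre [481.8 313.3] yaw 17.1 res [0.9 0.9 0.4 0.4]
sides [22.3 90.7 23.6 90.7]
t 12.63 tcp [486.5 315.8 143. ] jaw 107.0 tilt 0.86 w 75.1 F [ 0.7  0.4 -0.1] q [ 0.53  0.12  1.88  0.    1.12 -1.33]
goal (621, 122, 60, 106) rot [0.004 0.015 0.017] shift [ -70.9 -225.    83.2] turn deg -1.0
```

```bash
python3 - <<'E'
from h import *
info(); goal(621.5,122,60,16.2)
E
```

```text
t 12.63 tcp [486.5 315.8 143. ] jaw 107.0 tilt 0.86 w 75.1 F [ 0.7  0.4 -0.1] q [ 0.53  0.12  1.88  0.    1.12 -1.33]
goal (621.5, 122, 60, 16.2) rot [-0.009  0.014 -1.557] shift [ -71.3 -225.1   83.3] turn deg 89.2
```

Request:
move_arm:
  targets: [0,0,0.12,-12,-32,0,75,0,0,0.24,-25,-70,0,75,0,0,0.36,-37,-105,0,75,0,0,0.48,-50,-140,0,75,0,0,0.6,-60,-175,10,75,0,0,0.72,-70,-205,20,75,0,0,0.84,-73,-225,30,75,0,0,0.96,-73,-225,30,75]

```text
t: 13.3
tcp_pos: [617.0, 114.5, 101.3]
ee_rot: [-1.037, -2.963, 0.005]
wrist_force: [-1.1, 0.9, -1.3]
width: 74.8
```

Request:
move_arm:
  targets: [0,0,0.12,0,0,0,70,0,0,0.24,0,0,0,66,0,0,0.36,0,0,0,66,0,0,0.48,0,0,0,66,0,0,0.6,0,0,0,66,0,0,0.625,0,0,0,66,0,0,0.625,0,0,0,66]

```text
t: 13.88
tcp_pos: [616.5, 118.8, 103.8]
ee_rot: [-1.885, -2.513, 0.001]
wrist_force: [0.1, -0.3, -0.6]
width: 66.3
```

```bash
python3 - <<'E'
from h import *
optics.capture('side')
info(); p=shot('wrist','w_o1.png'); info(); goal(621.5,122,60,16.2)
import pickle; pickle.dump({k:p[k] for k in ['W','fx','fy','cx','cy','tool_from_camera']},open('o1.pkl','wb'))
for r in optics.outline_of('old_puck',p)[:2]:
    ys,xs=np.nonzero(r['region']); w=ray(p,np.c_[xs,ys],20)[:,:2]
    print(r['confidence'],r['box'],cv2.minEnclosingCircle(w.astype(np.float32)),w.mean(0))
E
```

```text
t 13.93 tcp [616.6 118.8 103.9] jaw 16.3 tilt 0.02 w 66.4 F [ 0.5 -0.2 -0.4] q [ 0.15  0.25  1.8  -0.    1.09 -0.13]
t 13.98 tcp [616.6 118.8 103.9] jaw 16.3 tilt 0.02 w 65.8 F [0.1 0.1 0.2] q [ 0.15  0.25  1.8  -0.    1.09 -0.13]
goal (621.5, 122, 60, 16.2) rot [-0.    -0.     0.002] shift [ 1.7  5.6 43.9] turn deg -0.1
0.88 [255.3, 173.7, 319.1, 240.3] ((622.8709106445312, 122.55049133300781), 27.62920570373535) [622.68714504 122.81641251]
```

View pics/w_o1.png

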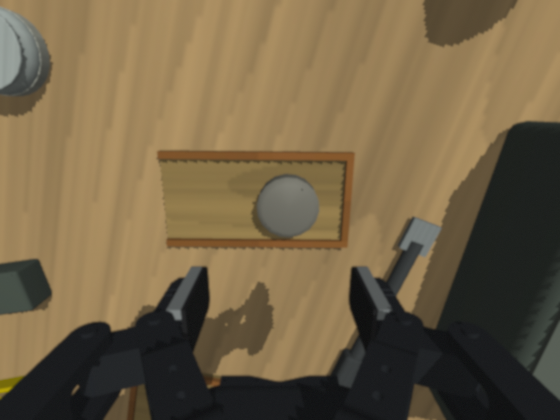

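```bash
python3 - <<'E'
from h import *
import pickle
p=pickle.load(open('o1.pkl','rb'))
trayfit(p,[(158,151),(167,248),(348,248),(354,152)],-81,81,42)
trayfit(p,[(158,151),(167,248),(348,248),(354,152)],-75,81,42)
goal(622.3,122.5,-24,16.2)
p['W']=np.array(p['tool_from_camera'])
for z in [-25,-30,-35,-40,-45]: print(z,proj(p,[[11,-33,z],[-11,-33,z]]).round(0).tolist())
E
```

```text
centre [598.1 116. ] yaw 16.2 res [1.4 1.  0.5 1. ]
sides [ 85.9 162.1  85.  160. ]
centre [595.2 115.2] yaw 16.2 res [2.1 3.3 3.  2.2]
sides [ 85.9 162.1  85.  160. ]
goal (622.3, 122.5, -24, 16.2) rot [-0.    -0.     0.001] shift [  1.9   6.4 128. ] turn deg -0.1
-25 [[212.0, 250.0], [214.0, 289.0]]
-30 [[210.0, 254.0], [213.0, 294.0]]
-35 [[208.0, 258.0], [211.0, 299.0]]
-40 [[205.0, 263.0], [208.0, 305.0]]
-45 [[203.0, 268.0], [206.0, 311.0]]
```

Request:
move_arm:
  targets: [0,0,0,1,3,30,64,0,0,0,2,6.5,60,64,0,0,0,2,6.5,85,64,0,0,0,2,6.5,103,64,0,0,0,2,6.5,113,64,0,0,0,2,6.5,119,64,0,0,0,2,6.5,120,64,0,0,0,2,6.5,120,64]

```text
t: 14.7
tcp_pos: [623.1, 122.7, -15.3]
ee_rot: [1.886, 2.511, 0.001]
wrist_force: [0.1, -0.6, 0.5]
width: 63.9
```

```bash
python3 - <<'E'
from h import *
info(); p=shot('wrist','w_o2.png'); info()
p=shot('side'); p['image']=cv2.convertScaleAbs(p['image'],alpha=1.8,beta=10); crop(p,230,150,330,230,6,'s_o2.png')
E
```

```text
t 14.7 tcp [623.1 122.7 -15.3] jaw 16.2 tilt 0.05 w 63.9 F [ 0.1 -0.6  0.5] q [ 0.16  0.4   1.86 -0.    0.88 -0.13]
t 14.75 tcp [623.7 122.7 -14.6] jaw 16.2 tilt 0.13 w 64.0 F [-0.1  0.1 -0. ] q [ 0.16  0.4   1.86 -0.    0.88 -0.13]
```

View pics/w_o2.png

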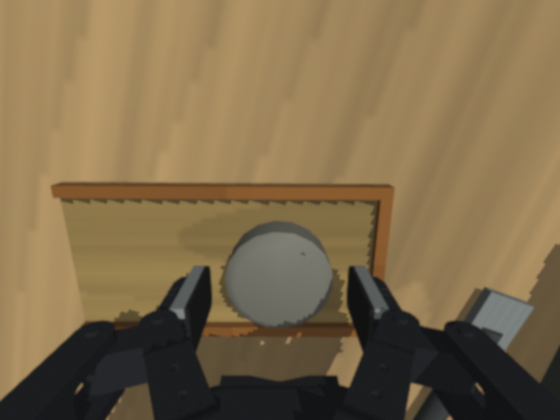

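View pics/s_o2.png

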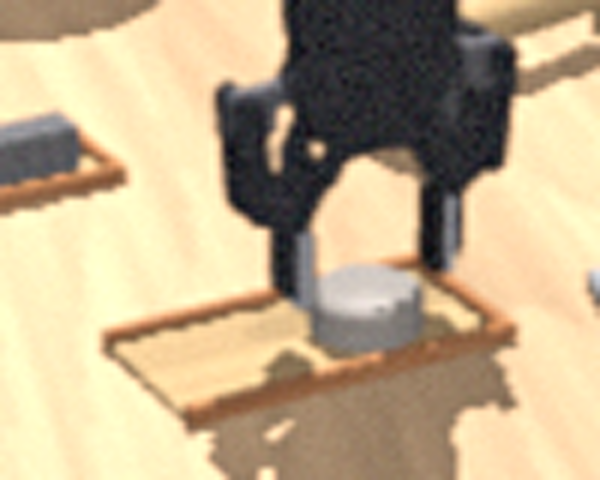

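```bash
python3 - <<'E'
from h import *
q=shot('side');T=T_tool();info()
for z in range(-25,-50,-5): print(z,((proj(q,(T@np.array([[-11,-32,z,1],[-11,-44,z,1],[11,-44,z,1],[-11,32,z,1],[-11,46,z,1]]).T).T[:,:3])-[230,150])*6).round(0).tolist())
goal(623,122.7,-26,16.2)
E
```

```text
t 14.85 tcp [624.  122.8 -14.2] jaw 16.2 tilt 0.17 w 64.3 F [0.6 0.1 0.3] q [ 0.16  0.39  1.86  0.    0.88 -0.13]
-25 [[314.0, 332.0], [290.0, 339.0], [265.0, 318.0], [439.0, 299.0], [466.0, 292.0]]
-30 [[314.0, 322.0], [290.0, 329.0], [265.0, 308.0], [439.0, 289.0], [466.0, 282.0]]
-35 [[314.0, 312.0], [290.0, 318.0], [265.0, 298.0], [440.0, 279.0], [466.0, 272.0]]
-40 [[314.0, 302.0], [290.0, 308.0], [265.0, 288.0], [440.0, 269.0], [467.0, 262.0]]
-45 [[314.0, 291.0], [290.0, 297.0], [265.0, 277.0], [440.0, 259.0], [467.0, 252.0]]
goal (623, 122.7, -26, 16.2) rot [ 0.003  0.    -0.001] shift [ 0.1 -1.1 11.8] turn deg 0.0
```

Request:
move_arm:
  targets: [0,0,0,0,-1,4,64,0,0,0,0,-1,7,64,0,0,0,0,-1,10,64,0,0,0,0,-1,12,64,0,0,0,0,-1,12.5,64,0,0,0,0,-1,12.5,64]

```text
t: 15.35
tcp_pos: [621.1, 122.2, -28.9]
ee_rot: [-1.887, -2.511, 0.001]
wrist_force: [-0.1, 0.3, -0.1]
width: 64.4
```

Request:
move_arm:
  targets: [0,0,0,0,0,0,56,0,0,0,0,0,0,48,0,0,0,0,0,0,40,0,0,0,0,0,0,40,0,0,0,0,0,0,40]
  force: 40

```text
t: 15.77
tcp_pos: [622.1, 122.4, -27.9]
ee_rot: [1.887, 2.511, 0.001]
wrist_force: [0.0, -0.7, 2.0]
width: 49.8
```

```bash
python3 - <<'E'
from h import *
info(); p=shot('wrist','w_o3.png'); info()
p=shot('side'); p['image']=cv2.convertScaleAbs(p['image'],alpha=1.8,beta=10); crop(p,230,150,330,230,6,'s_o3.png')
E
```

```text
t 15.77 tcp [622.1 122.4 -27.9] jaw 16.2 tilt 0.06 w 49.8 F [ 0.  -0.7  2. ] q [ 0.15  0.41  1.87  0.    0.86 -0.13]
t 15.82 tcp [622.1 122.4 -27.9] jaw 16.2 tilt 0.06 w 49.9 F [0.2 0.2 2.8] q [ 0.16  0.41  1.87  0.    0.86 -0.13]
```

View pics/s_o3.png

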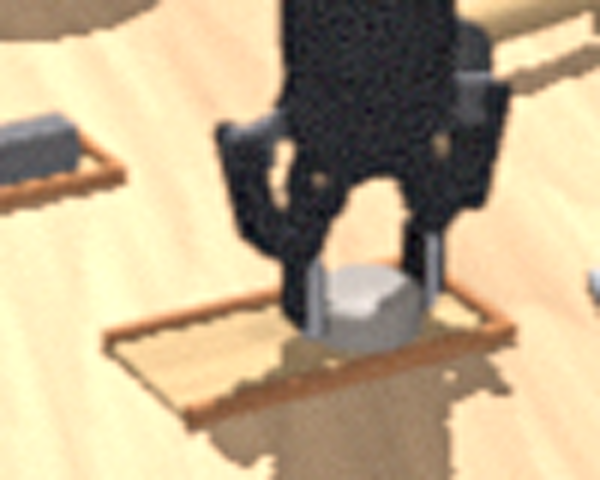

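```bash
python3 - <<'E'
from h import *
goal(561.8,105.9,-20,16.2)
E
```

```text
goal (561.8, 105.9, -20, 16.2) rot [ 0.001  0.    -0.001] shift [  0.9 -62.5  -8. ] turn deg 0.0
```

Request:
move_arm:
  targets: [0,0,0,0,0,-3,40,0,0,0,0,0,-8,40,0,0,0,0,-8,-8,40,0,0,0,0.5,-22,-8,40,0,0,0,1,-38,-8,40,0,0,0,1,-52,-8,40,0,0,0,1,-62,-8,40,0,0,0,1,-62,-8,40]

```text
t: 16.53
tcp_pos: [558.2, 105.3, -21.3]
ee_rot: [-1.886, -2.509, 0.004]
wrist_force: [-0.2, 0.2, -1.9]
width: 50.0
```

```bash
python3 - <<'E'
from h import *
info(); p=shot('wrist','w_o4.png'); info()
p=shot('side'); p['image']=cv2.convertScaleAbs(p['image'],alpha=1.8,beta=10); crop(p,230,150,330,230,6,'s_o4.png')
E
```

```text
t 16.53 tcp [558.2 105.3 -21.3] jaw 16.1 tilt 0.21 w 50.0 F [-0.2  0.2 -1.9] q [ 0.14  0.3   2.01 -0.    0.83 -0.14]
t 16.58 tcp [560.2 105.7 -20.7] jaw 16.1 tilt 0.07 w 50.3 F [ 0.4  0.1 -1.1] q [ 0.14  0.3   2.01 -0.    0.83 -0.14]
```

View pics/s_o4.png

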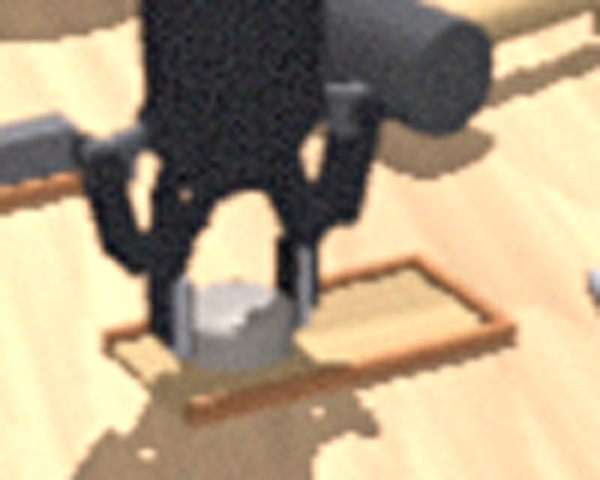

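View pics/w_o4.png

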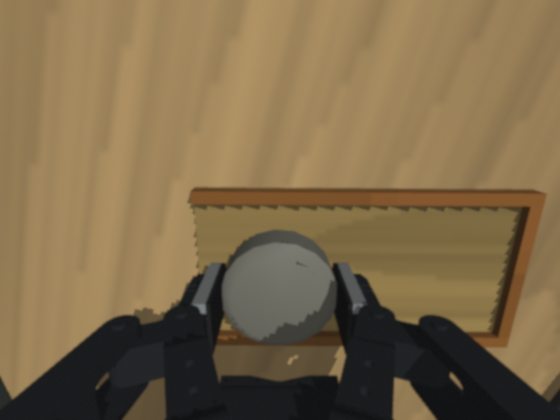

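Request:
move_arm:
  targets: [0,0,0,0,0,2,40,0,0,0,0,0,4,40,0,0,0,0,0,5.5,40,0,0,0,0,0,6.5,40,0,0,0,0,0,7.2,40,0,0,0,0,0,7.7,40,0,0,0,0,0,7.7,40]

```text
t: 17.22
tcp_pos: [561.9, 106.1, -27.9]
ee_rot: [-1.887, -2.512, -0.0]
wrist_force: [-0.9, -0.1, 1.1]
width: 50.0
```

Request:
move_arm:
  targets: [0,0,0,0,0,0,54,0,0,0,0,0,0,60,0,0,0,0,0,0,64,0,0,0,0,0,-6,68,0,0,0,0,0,-30,75,0,0,0,0,0,-70,75,0,0,0,0,0,-110,75,0,0,0,0,0,-150,75]

```text
t: 17.88
tcp_pos: [561.0, 105.9, 123.4]
ee_rot: [-1.887, -2.511, 0.001]
wrist_force: [1.3, 0.7, -1.5]
width: 75.0
```

```bash
python3 - <<'E'
from h import *
optics.capture('side');optics.capture('side');info(); p=shot('wrist','w_o5.png'); info()
for r in optics.outline_of('old_puck',p)[:2]:
    ys,xs=np.nonzero(r['region']); w=ray(p,np.c_[xs,ys],20)[:,:2]
    print(r['confidence'],r['box'],cv2.minEnclosingCircle(w.astype(np.float32)),w.mean(0))
goal(497,-290,140,48)
E
```

```text
t 17.98 tcp [568.2 107.  131.3] jaw 16.2 tilt 0.92 w 75.1 F [ 1.6 -0.   0.3] q [ 0.14  0.12  1.9   0.    1.1  -0.14]
t 18.03 tcp [565.9 106.6 127.7] jaw 16.2 tilt 0.61 w 74.8 F [-0.4 -0.5 -0.3] q [ 0.14  0.13  1.9   0.    1.1  -0.14]
0.92 [237.9, 170.9, 296.1, 225.3] ((562.8359985351562, 106.0225830078125), 27.05751609802246) [561.97113286 106.11930396]
goal (497, -290, 140, 48) rot [ 0.005  0.002 -0.556] shift [-362.2 -174.   -16. ] turn deg 31.8
```

View pics/w_o5.png

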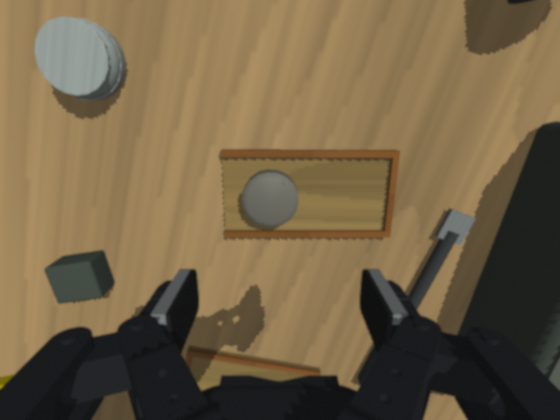

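Request:
move_arm:
  targets: [0,0,-0.1,-37,-18,0,75,0,0,-0.2,-74,-36,0,75,0,0,-0.3,-111,-54,0,75,0,0,-0.4,-148,-72,-5,75,0,0,-0.5,-185,-90,-10,75,0,0,-0.6,-222,-107,-15,75,0,0,-0.7,-259,-125,-15,75,0,0,-0.77,-296,-142,-15,75]

```text
t: 18.75
tcp_pos: [505.6, -219.1, 135.2]
ee_rot: [-0.798, -3.036, -0.001]
wrist_force: [0.7, 1.4, -0.0]
width: 75.0
```

```bash
python3 - <<'E'
from h import *
info(); goal(490,-285,140,60)
E
```

```text
t 18.75 tcp [ 505.6 -219.1  135.2] jaw 60.5 tilt 0.17 w 75.0 F [ 0.7  1.4 -0. ] q [-0.45  0.08  1.94 -0.    1.12 -1.51]
goal (490, -285, 140, 60) rot [-0.    -0.003  0.01 ] shift [-18.8 -65.1  -4.9] turn deg -0.5
```

Request:
move_arm:
  targets: [0,0,0,-10,-35,0,72,0,0,0,-17,-60,0,72,0,0,0,-17,-60,0,72,0,0,0,-17,-60,0,72]

```text
t: 19.08
tcp_pos: [490.9, -278.8, 134.7]
ee_rot: [-0.81, -3.032, -0.002]
wrist_force: [-0.3, 0.0, 0.7]
width: 72.0
```

```bash
python3 - <<'E'
from h import *
optics.capture('side');info(); p=shot('wrist','w_k1.png'); info()
for l,z in [('puck',68),('slab',36)]:
  for r in optics.outline_of(l,p)[:2]:
    ys,xs=np.nonzero(r['region']); w=ray(p,np.c_[xs,ys],z)[:,:2]
    print(l,r['confidence'],r['box'],cv2.minEnclosingCircle(w.astype(np.float32)),w.mean(0),cv2.minAreaRect(w.astype(np.float32)))
import pickle; pickle.dump({k:p[k] for k in ['W','fx','fy','cx','cy','tool_from_camera']},open('k1.pkl','wb'))
crop(p,180,110,360,270,3.5,'c_k1.png')
E
```

```text
t 19.13 tcp [ 491.3 -277.7  134.9] jaw 60.2 tilt 0.22 w 72.0 F [ 0.   0.4 -0. ] q [-0.56  0.11  1.91  0.    1.13 -1.61]
t 19.18 tcp [ 491.8 -277.1  135.2] jaw 60.3 tilt 0.19 w 71.9 F [-0.4  0.5  0.2] q [-0.56  0.11  1.91  0.    1.13 -1.61]
puck 0.64 [231.1, 190.2, 295.6, 260.7] ((493.3477783203125, -292.6035461425781), 28.533275604248047) [ 493.08612195 -292.47870003] ((493.8548889160156, -292.90386962890625), (52.96550369262695, 53.11222839355469), 14.438138008117676)
slab 0.84 [184.4, 155.6, 330.5, 269.7] ((490.5024108886719, -300.844482421875), 64.98297882080078) [ 484.69262281 -299.55424239] ((489.8215637207031, -300.8797302246094), (118.86905670166016, 63.93791580200195), 84.24675750732422)
```

View pics/c_k1.png

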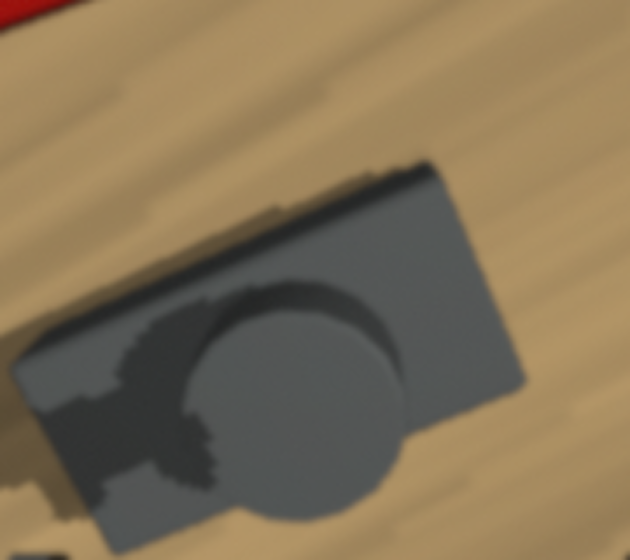

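```bash
python3 - <<'E'
from h import *
import pickle
p=pickle.load(open('k1.pkl','rb')); f=lambda L:[(x/3.5+180-.36,y/3.5+110-.36) for x,y in L]
c=ray(p,f([(295,414),(185,414),(404,414),(295,309),(295,520)]),68); print(c.round(1), np.linalg.norm(c[1]-c[2]),np.linalg.norm(c[3]-c[4]))
trayfit(p,f([(12,366),(118,553),(526,381),(435,178)]),-60,60,30,36)
info(); goal(494,-292.5,20,60)
E
```

```text
[[ 494.7 -293.2   68. ]
 [ 482.5 -314.7   68. ]
 [ 506.9 -271.9   68. ]
 [ 473.8 -280.8   68. ]
 [ 517.2 -306.4   68. ]] 49.20822370464042 50.40208001722495
centre [ 491.6 -300.5] yaw 84.6 res [2.6 2.7 2.4 3.3]
sides [ 56.9 116.1  56.5 115.2]
t 19.28 tcp [ 492.5 -276.8  136. ] jaw 60.4 tilt 0.1 w 72.0 F [-0.7 -0.2  0.1] q [-0.56  0.11  1.91  0.    1.13 -1.61]
goal (494, -292.5, 20, 60) rot [ 0.    -0.002  0.006] shift [ -9.3 -13.  116. ] turn deg -0.4
```

Request:
move_arm:
  targets: [0,0,0,-5,-7,25,72,0,0,0,-9,-13,50,72,0,0,0,-9,-13,70,72,0,0,0,-9,-13,88,72,0,0,0,-9,-13,104,70,0,0,0,-9,-13,116,68,0,0,0,-9,-13,124,68,0,0,0,-9,-13,126,68]

```text
t: 19.95
tcp_pos: [493.3, -292.6, 9.3]
ee_rot: [-0.803, -3.035, -0.001]
wrist_force: [-0.9, 0.6, -0.1]
width: 67.8
```

```bash
python3 - <<'E'
from h import *
optics.capture('top');info(); p=shot('wrist','w_k2.png')
p=shot('side'); p['image']=cv2.convertScaleAbs(p['image'],alpha=2.2,beta=25); crop(p,230,235,330,335,5.5,'s_k2.png');info()
E
```

```text
t 20.0 tcp [ 493.7 -293.1    9.9] jaw 60.3 tilt 0.1 w 67.7 F [-0.   0.3 -0.6] q [-0.58  0.27  1.98  0.    0.89 -1.63]
t 20.1 tcp [ 494.7 -294.1   11.5] jaw 60.3 tilt 0.06 w 68.2 F [-0.2  0.3  0.1] q [-0.58  0.26  1.98  0.    0.89 -1.63]
```

View pics/w_k2.png

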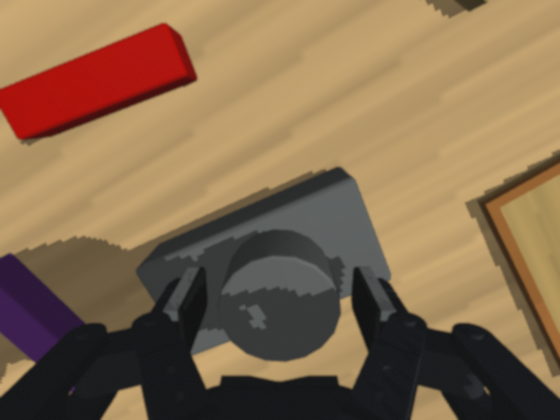

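View pics/s_k2.png

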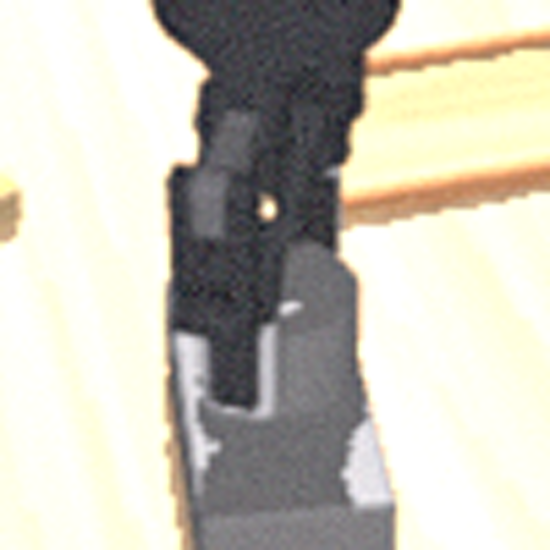

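Request:
move_arm:
  targets: [0,0,0,0,0,0,58,0,0,0,0,0,0,48,0,0,0,0,0,0,40,0,0,0,0,0,0,40,0,0,0,0,0,0,40]
  force: 50

```text
t: 20.52
tcp_pos: [495.4, -294.9, 12.7]
ee_rot: [0.805, 3.034, -0.001]
wrist_force: [-0.1, 1.0, 6.4]
width: 50.2
```

```bash
python3 - <<'E'
from h import *
info(); goal(632.8,126.5,100,106.2)
E
```

```text
t 20.52 tcp [ 495.4 -294.9   12.7] jaw 60.3 tilt 0.17 w 50.2 F [-0.1  1.   6.4] q [-0.58  0.26  1.98  0.    0.89 -1.63]
goal (632.8, 126.5, 100, 106.2) rot [-0.001  0.003 -0.802] shift [ 89.4 434.1 -87.6] turn deg 45.9
```

Request:
move_arm:
  targets: [0,0,0,0,0,-15,40,0,0,0,0,0,-45,40,0,0,-0.05,2,10,-80,40,0,0,-0.12,9,45,-88,40,0,0,-0.19,17,83,-88,40,0,0,-0.26,25,121,-88,40,0,0,-0.33,33,160,-88,40,0,0,-0.4,41,199,-88,40]

```text
t: 21.18
tcp_pos: [556.9, -99.4, 98.8]
ee_rot: [-0.183, -3.136, 0.0]
wrist_force: [0.8, -0.3, -2.3]
width: 50.4
```

```bash
python3 - <<'E'
from h import *
info(); goal(632.8,126.5,100,106.2); shot('wrist','w_k3.png')
E
```

```text
t 21.18 tcp [556.9 -99.4  98.8] jaw 83.3 tilt 0.01 w 50.4 F [ 0.8 -0.3 -2.3] q [-0.22  0.14  1.94 -0.    1.06 -1.68]
goal (632.8, 126.5, 100, 106.2) rot [-0.    -0.    -0.399] shift [-49.2 233.2  -1.2] turn deg 22.9
```

View pics/w_k3.png

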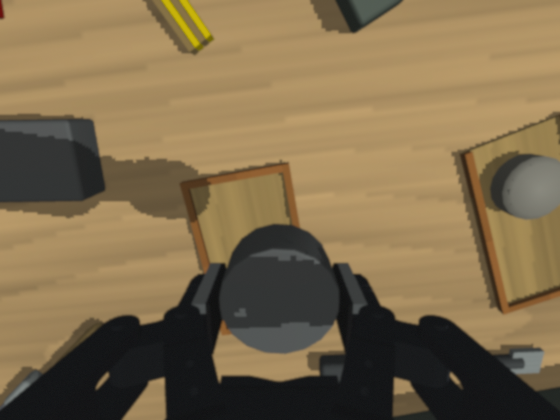

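Request:
move_arm:
  targets: [0,0,-0.06,-8,38,0,40,0,0,-0.12,-16,76,0,40,0,0,-0.18,-24,114,0,40,0,0,-0.25,-32,152,0,40,0,0,-0.32,-40,190,0,40,0,0,-0.38,-46,216,0,40,0,0,-0.4,-49,229,0,40,0,0,-0.4,-49,231,0,40]

```text
t: 21.9
tcp_pos: [633.6, 125.0, 98.4]
ee_rot: [-0.444, 3.11, 0.001]
wrist_force: [-0.1, 0.9, -2.8]
width: 50.2
```

```bash
python3 - <<'E'
from h import *
optics.capture('top');info(); p=shot('wrist','w_k4.png'); goal(632.8,126.5,-8,106.2)
a=np.radians(16.2); M=np.array([[np.cos(a),-np.sin(a),0],[np.sin(a),np.cos(a),0],[0,0,1]])
print(proj(p,np.array([[-81,42,9],[-81,-42,9],[81,-42,9],[81,42,9]])@M.T+[597.3,116.2,0]).round())
E
```

```text
t 21.95 tcp [632.9 123.6  98.2] jaw 106.2 tilt 0.06 w 49.9 F [-0.2 -0.2 -3.3] q [ 0.15  0.29  1.77 -0.    1.09 -1.7 ]
goal (632.8, 126.5, -8, 106.2) rot [-0.    -0.002 -0.001] shift [ -1.6   4.  106.2] turn deg 0.1
[[341.  54.]
 [226.  54.]
 [235. 256.]
 [330. 256.]]
```

View pics/w_k4.png

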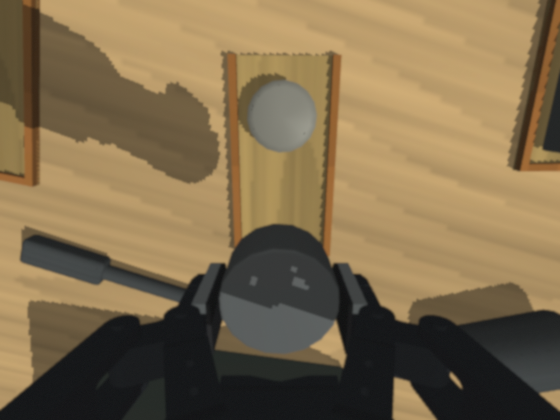

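Request:
move_arm:
  targets: [0,0,0,-1,2,30,40,0,0,0,-1.5,4,60,40,0,0,0,-1.5,4,80,40,0,0,0,-1.5,4,92,40,0,0,0,-1.5,4,100,40,0,0,0,-1.5,4,105,40,0,0,0,-1.5,4,106,40,0,0,0,-1.5,4,106,40]

```text
t: 22.67
tcp_pos: [634.4, 126.5, -6.2]
ee_rot: [-0.439, 3.109, -0.0]
wrist_force: [-0.1, -0.3, -2.3]
width: 50.1
```

```bash
python3 - <<'E'
from h import *
optics.capture('top');info(); 
p=shot('side'); p['image']=cv2.convertScaleAbs(p['image'],alpha=1.8,beta=10); crop(p,230,150,330,230,6,'s_k5.png');info()
E
```

```text
t 22.72 tcp [634.7 126.7  -5.7] jaw 106.1 tilt 0.13 w 50.5 F [ 0.4  0.9 -2.5] q [ 0.16  0.4   1.83 -0.    0.91 -1.69]
t 22.77 tcp [634.9 126.9  -5.5] jaw 106.1 tilt 0.16 w 50.2 F [ 0.5 -0.8 -1.7] q [ 0.16  0.4   1.83 -0.    0.91 -1.69]
```

View pics/s_k5.png

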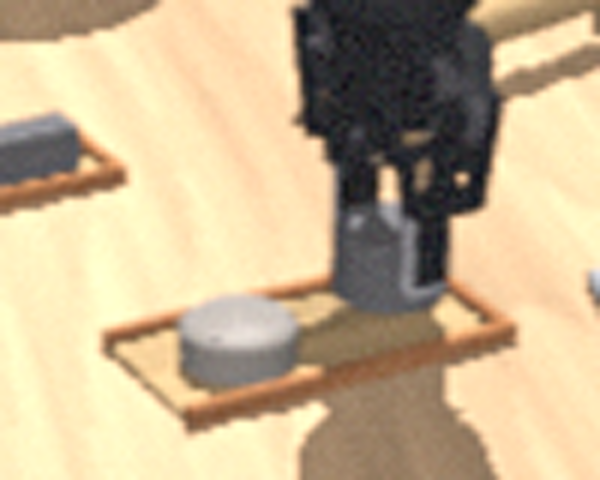

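Request:
move_arm:
  targets: [0,0,0,1,0,3,40,0,0,0,1,0,6,40,0,0,0,1,0,8,40,0,0,0,1,0,10,40,0,0,0,1,0,11.5,40,0,0,0,1,0,12.3,40,0,0,0,1,0,12.7,40,0,0,0,1,0,12.7,40]

```text
t: 23.43
tcp_pos: [632.3, 126.6, -19.3]
ee_rot: [0.44, -3.11, -0.0]
wrist_force: [-3.6, 0.4, 4.5]
width: 50.2
```

Request:
move_arm:
  targets: [0,0,0,0,0,-0.5,54,0,0,0,0,0,-0.5,60,0,0,0,0,0,-0.5,66,0,0,0,0,0,-6,70,0,0,0,0,0,-30,75,0,0,0,0,0,-70,75,0,0,0,0,0,-105,75,0,0,0,0,0,-120,75]

```text
t: 24.1
tcp_pos: [636.2, 127.2, 106.5]
ee_rot: [-0.439, 3.102, 0.0]
wrist_force: [1.5, 0.4, 1.4]
width: 74.9
```

```bash
python3 - <<'E'
from h import *
optics.capture('side');optics.capture('side');info(); p=shot('wrist','w_k6.png'); info()
for l,z in [('old_puck',20),('puck',36)]:
  for r in optics.outline_of(l,p)[:2]:
    ys,xs=np.nonzero(r['region']); w=ray(p,np.c_[xs,ys],z)[:,:2]
    print(l,r['confidence'],r['box'],cv2.minEnclosingCircle(w.astype(np.float32)),w.mean(0))
goal(490,-290,140,-5.5)
E
```

```text
t 24.2 tcp [636.7 127.3 106.1] jaw 106.1 tilt 0.58 w 75.2 F [ 1.   0.5 -1.2] q [ 0.16  0.28  1.76 -0.    1.09 -1.69]
t 24.25 tcp [634.6 126.9 103.1] jaw 106.1 tilt 0.31 w 74.9 F [ 0.2  0.  -0.5] q [ 0.16  0.28  1.77 -0.    1.09 -1.69]
old_puck 0.7 [241.8, 74.0, 309.2, 143.6] ((563.19384765625, 104.47150421142578), 25.913522720336914) [562.31910505 104.42926011]
puck 0.84 [245.2, 168.9, 313.7, 242.8] ((630.191650390625, 126.19303131103516), 27.83502960205078) [630.05357019 125.18978075]
goal (490, -290, 140, -5.5) rot [ 1.000e-03 -1.000e-03 -1.194e+00] shift [ 251.7 -360.8  -40.5] turn deg 68.4
```

View pics/w_k6.png

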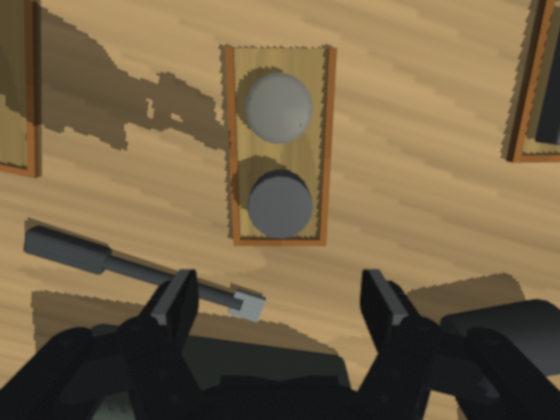

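Request:
move_arm:
  targets: [0,0,0.12,15,-22,-10,80,0,0,0.24,37,-53,-25,80,0,0,0.36,60,-86,-35,80,0,0,0.48,83,-119,-35,80,0,0,0.6,106,-152,-35,80,0,0,0.72,129,-185,-35,80,0,0,0.84,152,-218,-35,80,0,0,0.96,175,-251,-35,80]

```text
t: 25.02
tcp_pos: [531.4, -164.1, 132.7]
ee_rot: [-1.053, -2.955, 0.0]
wrist_force: [1.4, 0.2, -0.6]
width: 80.4
```

```bash
python3 - <<'E'
from h import *
info(); goal(491.5,-300.5,135,-5.5)
E
```

```text
t 25.02 tcp [ 531.4 -164.1  132.7] jaw 50.8 tilt 0.24 w 80.4 F [ 1.4  0.2 -0.6] q [-0.34  0.1   1.93 -0.    1.12 -1.23]
goal (491.5, -300.5, 135, -5.5) rot [-0.003 -0.003  0.982] shift [ -55.3 -130.9   -2.4] turn deg -56.3
```

Request:
move_arm:
  targets: [0,0,0.12,-12,-28,0,80,0,0,0.24,-25,-60,0,80,0,0,0.36,-38,-92,0,80,0,0,0.48,-50,-115,0,80,0,0,0.6,-54,-126,0,80,0,0,0.72,-54,-126,0,80,0,0,0.84,-54,-126,0,80,0,0,0.96,-54,-126,0,80]

```text
t: 25.68
tcp_pos: [495.1, -294.7, 132.2]
ee_rot: [-2.3, -2.133, 0.002]
wrist_force: [0.6, 0.8, -0.6]
width: 80.1
```

```bash
python3 - <<'E'
from h import *
optics.capture('top');info(); p=shot('wrist','w_b1.png'); info()
for l,z in [('slab',36)]:
  for r in optics.outline_of(l,p)[:2]:
    ys,xs=np.nonzero(r['region']); w=ray(p,np.c_[xs,ys],z)[:,:2]
    print(l,r['confidence'],r['box'],w.mean(0),cv2.minAreaRect(w.astype(np.float32)))
import pickle; pickle.dump({k:p[k] for k in ['W','fx','fy','cx','cy','tool_from_camera']},open('b1.pkl','wb'))
E
```

```text
t 25.73 tcp [ 495.2 -294.5  132.3] jaw -4.6 tilt 0.29 w 80.0 F [0.1 0.6 0.1] q [-0.58  0.13  1.89  0.    1.13 -0.5 ]
t 25.78 tcp [ 495.4 -294.3  132.5] jaw -3.9 tilt 0.26 w 79.8 F [-0.1  0.7  0.1] q [-0.58  0.13  1.89  0.    1.13 -0.51]
slab 0.87 [240.7, 139.6, 316.3, 275.1] [ 492.71218518 -296.49580592] ((492.1694641113281, -300.3728942871094), (122.11085510253906, 60.332923889160156), 84.311279296875)
```

View pics/w_b1.png

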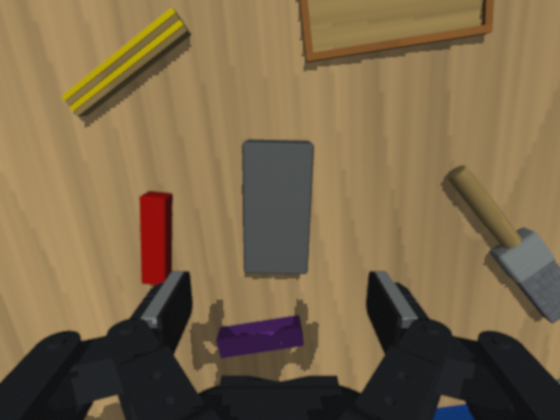

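```bash
python3 - <<'E'
from h import *
info(); goal(492,-300.5,-15,-5.6)
E
```

```text
t 25.83 tcp [ 495.6 -294.3  132.9] jaw -3.7 tilt 0.23 w 80.0 F [ 0.1 -0.4 -0.4] q [-0.58  0.13  1.89 -0.    1.13 -0.51]
goal (492, -300.5, -15, -5.6) rot [-0.004 -0.002  0.033] shift [ -6.7  -2.7 147.9] turn deg -1.9
```

Request:
move_arm:
  targets: [0,0,0.03,-3,-1,30,82,0,0,0.03,-6,-2.5,65,82,0,0,0.03,-6,-2.5,95,82,0,0,0.03,-6,-2.5,118,82,0,0,0.03,-6,-2.5,133,82,0,0,0.03,-6,-2.5,140,82,0,0,0.03,-6,-2.5,143,82,0,0,0.03,-6,-2.5,143,82]

```text
t: 26.5
tcp_pos: [493.7, -300.5, -8.5]
ee_rot: [-2.325, -2.111, 0.001]
wrist_force: [0.9, 0.5, -0.5]
width: 81.9
```

```bash
python3 - <<'E'
from h import *
optics.capture('top');info(); p=shot('wrist','w_b2.png')
p=shot('side'); p['image']=cv2.convertScaleAbs(p['image'],alpha=2.2,beta=25); crop(p,220,245,320,345,5.5,'s_b2.png');info()
T=T_tool()
for z in range(-35,-55,-5): print(z,((proj(p,(T@np.array([[-11,-41,z,1],[11,-41,z,1],[11,41,z,1],[11,55,z,1]]).T).T[:,:3])-[220,245])*5.5).round(0).tolist())
goal(492,-300.5,-29,-5.6)
E
```

```text
t 26.55 tcp [ 494.5 -301.    -7.5] jaw -5.5 tilt 0.02 w 81.9 F [0.2 0.4 0.3] q [-0.59  0.3   1.98 -0.    0.86 -0.49]
t 26.65 tcp [ 495.3 -301.6   -6.4] jaw -5.6 tilt 0.15 w 82.2 F [0.2 0.6 0.2] q [-0.59  0.29  1.98 -0.    0.86 -0.49]
-35 [[211.0, 375.0], [205.0, 329.0], [456.0, 306.0], [498.0, 302.0]]
-40 [[211.0, 363.0], [204.0, 317.0], [457.0, 294.0], [499.0, 290.0]]
-45 [[211.0, 350.0], [204.0, 305.0], [457.0, 282.0], [499.0, 278.0]]
-50 [[210.0, 338.0], [204.0, 292.0], [457.0, 270.0], [500.0, 266.0]]
goal (492, -300.5, -29, -5.6) rot [0.002 0.001 0.   ] shift [ 0.8 -3.4 22.6] turn deg -0.0
```

View pics/w_b2.png

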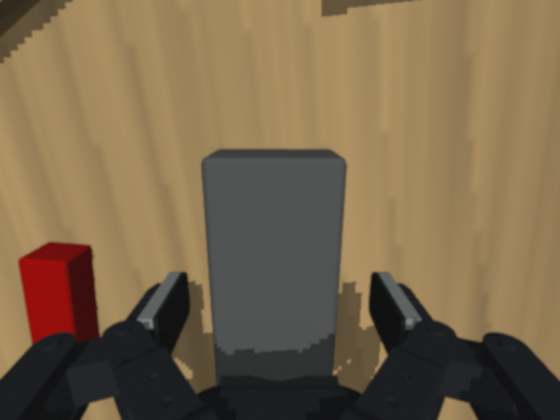

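View pics/s_b2.png

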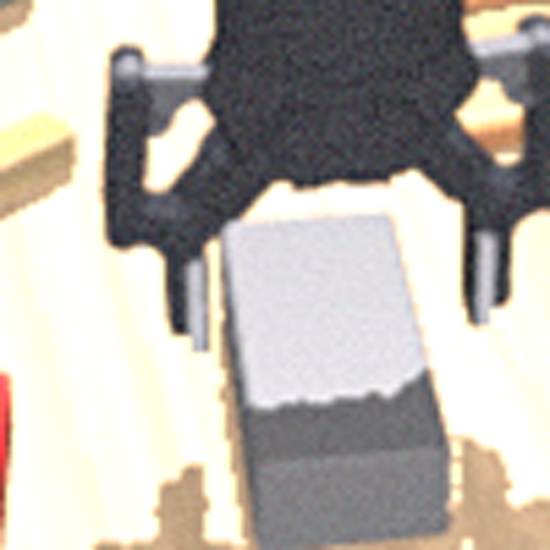

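Request:
move_arm:
  targets: [0,0,0,0.5,-3,5,82,0,0,0,0.5,-3,10,82,0,0,0,0.5,-3,14,82,0,0,0,0.5,-3,18,82,0,0,0,0.5,-3,20,82,0,0,0,0.5,-3,21.5,82,0,0,0,0.5,-3,21.5,82]

```text
t: 27.23
tcp_pos: [490.8, -299.9, -29.9]
ee_rot: [-2.327, -2.109, 0.0]
wrist_force: [0.5, -1.1, -0.2]
width: 82.0
```

Request:
move_arm:
  targets: [0,0,0,0,0,0,70,0,0,0,0,0,0,60,0,0,0,0,0,0,48,0,0,0,0,0,0,48,0,0,0,0,0,0,48]
  force: 80

```text
t: 27.65
tcp_pos: [491.9, -300.4, -28.6]
ee_rot: [2.327, 2.109, 0.001]
wrist_force: [1.1, 0.7, 3.6]
width: 59.0
```

```bash
python3 - <<'E'
from h import *
info()
p=shot('side'); p['image']=cv2.convertScaleAbs(p['image'],alpha=2.2,beta=25); crop(p,220,245,320,345,5.5,'s_b3.png');info()
goal(599.7,-128.3,60,-86,1)
E
```

```text
t 27.65 tcp [ 491.9 -300.4  -28.6] jaw -5.6 tilt 0.08 w 59.0 F [1.1 0.7 3.6] q [-0.59  0.32  2.    0.    0.82 -0.49]
t 27.7 tcp [ 491.9 -300.5  -28.6] jaw -5.6 tilt 0.09 w 59.1 F [0.5 0.7 4.9] q [-0.59  0.32  2.    0.    0.82 -0.49]
goal (599.7, -128.3, 60, -86) rot [ 0.002 -0.     1.403] shift [181.8  90.6 -88.6] turn deg -80.4
```

View pics/s_b3.png

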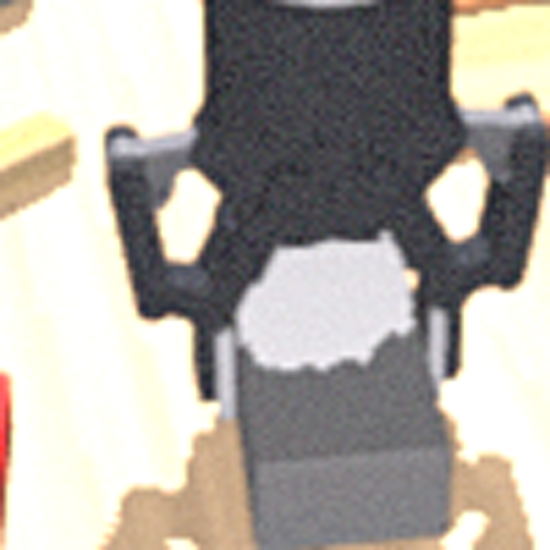

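Request:
move_arm:
  targets: [0,0,0,0,0,-4,48,0,0,0,0,0,-14,48,0,0,0,0,0,-30,48,0,0,0,0,0,-50,48,0,0,0,0,0,-70,48,0,0,0,0,0,-84,48,0,0,0,0,0,-90,48,0,0,0,0,0,-90,48]

```text
t: 28.37
tcp_pos: [491.6, -300.5, 62.0]
ee_rot: [2.326, 2.109, 0.001]
wrist_force: [0.8, -0.0, -6.5]
width: 58.7
```

```bash
python3 - <<'E'
from h import *
info()
p=shot('side'); p['image']=cv2.convertScaleAbs(p['image'],alpha=2.2,beta=25); crop(p,220,205,320,345,4,'s_b4.png');info()
goal(599.7,-128.3,60,-86,1)
E
```

```text
t 28.37 tcp [ 491.6 -300.5   62. ] jaw -5.6 tilt 0.11 w 58.7 F [ 0.8 -0.  -6.5] q [-0.59  0.2   1.95 -0.    0.99 -0.49]
t 28.42 tcp [ 490.8 -300.    60.7] jaw -5.6 tilt 0.01 w 58.5 F [-1.2  0.1 -7.1] q [-0.59  0.2   1.95 -0.    0.99 -0.49]
goal (599.7, -128.3, 60, -86) rot [-0.     0.     1.403] shift [181.5  91.6   0.7] turn deg -80.4
```

View pics/s_b4.png

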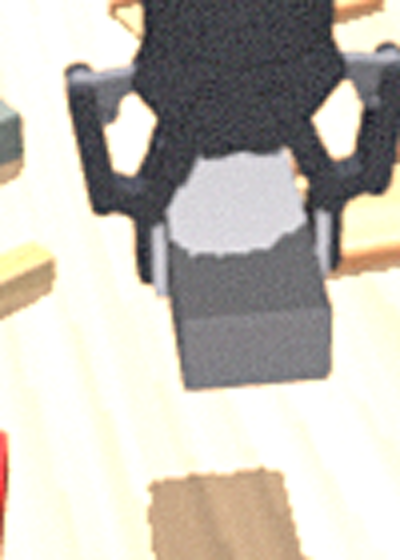

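Lifted level (about 0.7 kg). Carry it to the wide tray.

Request:
move_arm:
  targets: [0,0,0.1,12,6,0,48,0,0,0.2,26,13,0,48,0,0,0.3,40,20,0,48,0,0,0.4,54,27,0,48,0,0,0.5,68,34,0,48,0,0,0.6,82,41,0,48,0,0,0.7,96,48,0,48,0,0,0.8,110,55,0,48]

```text
t: 29.08
tcp_pos: [555.0, -194.6, 58.2]
ee_rot: [-2.965, -1.029, 0.005]
wrist_force: [-0.0, 0.2, -7.5]
width: 58.8
```

```bash
python3 - <<'E'
from h import *
info()
goal(599.7,-128.3,60,-86,1)
E
```

```text
t 29.08 tcp [ 555.  -194.6   58.2] jaw -51.7 tilt 0.26 w 58.8 F [-0.   0.2 -7.5] q [-0.38  0.23  1.92 -0.    0.99  0.52]
goal (599.7, -128.3, 60, -86) rot [-0.003  0.003  0.598] shift [ 76.2 -24.3  -1.9] turn deg -34.3
```

Request:
move_arm:
  targets: [0,0,0.1,14,-4,0,48,0,0,0.2,28,-9,0,48,0,0,0.3,42,-13,0,48,0,0,0.4,55,-17,0,48,0,0,0.5,65,-21,0,48,0,0,0.58,71,-23,0,48,0,0,0.6,74,-24,0,48,0,0,0.6,74,-24,0,48]

```text
t: 29.75
tcp_pos: [598.3, -130.1, 58.7]
ee_rot: [-3.138, -0.117, 0.005]
wrist_force: [-0.2, 0.3, -6.1]
width: 58.6
```

```bash
python3 - <<'E'
from h import *
optics.capture('top');info(); p=shot('wrist','w_b5.png'); goal(599.7,-128.3,-10,-86,1)
a=np.radians(4); M=np.array([[np.cos(a),-np.sin(a),0],[np.sin(a),np.cos(a),0],[0,0,1]])
print(proj(p,np.array([[-76,46,9],[-76,-46,9],[76,-46,9],[76,46,9]])@M.T+[599.7,-128.3,0]).round())
E
```

```text
t 29.8 tcp [ 598.3 -130.7   59. ] jaw -85.7 tilt 0.17 w 58.6 F [-0.2  0.3 -6. ] q [-0.26  0.27  1.87 -0.    1.    1.24]
goal (599.7, -128.3, -10, -86) rot [-0.     0.002  0.005] shift [ 1.7 -2.7 69.4] turn deg -0.3
[[217. 310.]
 [332. 311.]
 [346. 111.]
 [205. 110.]]
```

View pics/w_b5.png

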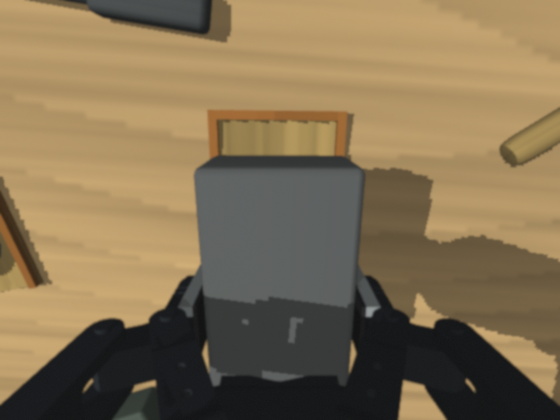

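Request:
move_arm:
  targets: [0,0,0,1,-1,10,48,0,0,0,1.5,-1.5,25,48,0,0,0,1.5,-1.5,40,48,0,0,0,1.5,-1.5,53,48,0,0,0,1.5,-1.5,62,48,0,0,0,1.5,-1.5,68,48,0,0,0,1.5,-1.5,70,48,0,0,0,1.5,-1.5,70,48]

```text
t: 30.52
tcp_pos: [600.6, -129.6, -10.0]
ee_rot: [-3.139, -0.114, 0.001]
wrist_force: [-0.7, -0.0, -6.7]
width: 58.9
```

```bash
python3 - <<'E'
from h import *
optics.capture('top');info(); p=shot('wrist','w_b6.png')
p=shot('side'); p['image']=cv2.convertScaleAbs(p['image'],alpha=1.8,beta=10); crop(p,250,190,370,290,5,'s_b6.png');info()
E
```

```text
t 30.57 tcp [ 601.2 -129.7   -9.2] jaw -85.8 tilt 0.02 w 58.8 F [ 0.1  0.1 -6.9] q [-0.25  0.36  1.9  -0.    0.88  1.25]
t 30.67 tcp [ 601.9 -129.8   -8.3] jaw -85.8 tilt 0.11 w 58.9 F [ 0.8 -0.1 -7.1] q [-0.25  0.36  1.9   0.    0.88  1.25]
```

View pics/w_b6.png

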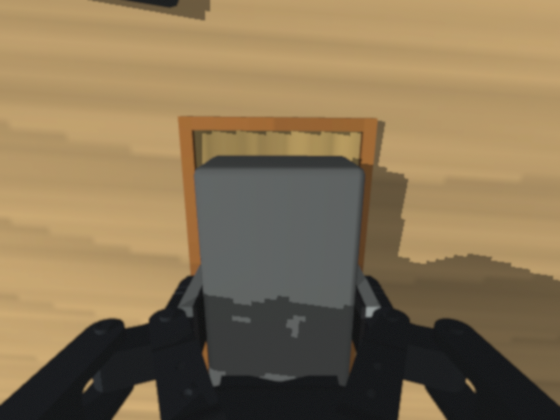

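View pics/s_b6.png

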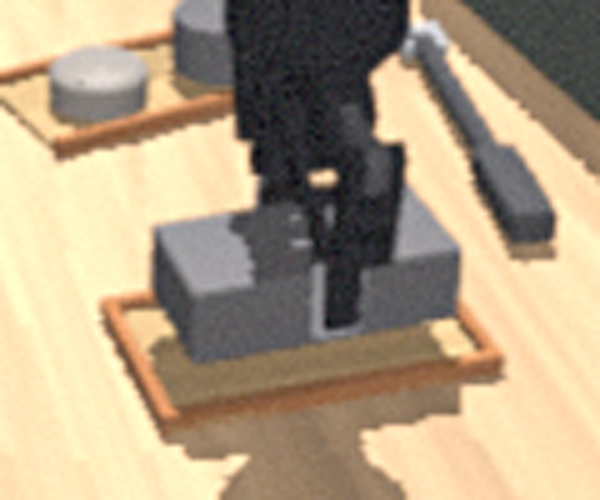

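Request:
move_arm:
  targets: [0,0,0,-1,0,3,48,0,0,0,-1,0,6,48,0,0,0,-1,0,9,48,0,0,0,-1,0,11,48,0,0,0,-1,0,13,48,0,0,0,-1,0,14,48,0,0,0,-1,0,14.5,48,0,0,0,-1,0,14.5,48]

```text
t: 31.33
tcp_pos: [599.9, -129.6, -24.0]
ee_rot: [-3.139, -0.114, 0.0]
wrist_force: [-0.2, 0.6, -5.9]
width: 58.6
```

```bash
python3 - <<'E'
from h import *
info();p=shot('side'); p['image']=cv2.convertScaleAbs(p['image'],alpha=1.8,beta=10); crop(p,250,190,370,290,5,'s_b7.png');info()
E
```

```text
t 31.33 tcp [ 599.9 -129.6  -24. ] jaw -85.8 tilt 0.01 w 58.6 F [-0.2  0.6 -5.9] q [-0.25  0.37  1.91  0.    0.85  1.24]
t 31.38 tcp [ 599.9 -129.6  -23.9] jaw -85.8 tilt 0.0 w 58.7 F [-0.2  0.1 -5.6] q [-0.25  0.37  1.91 -0.    0.85  1.24]
```

View pics/s_b7.png

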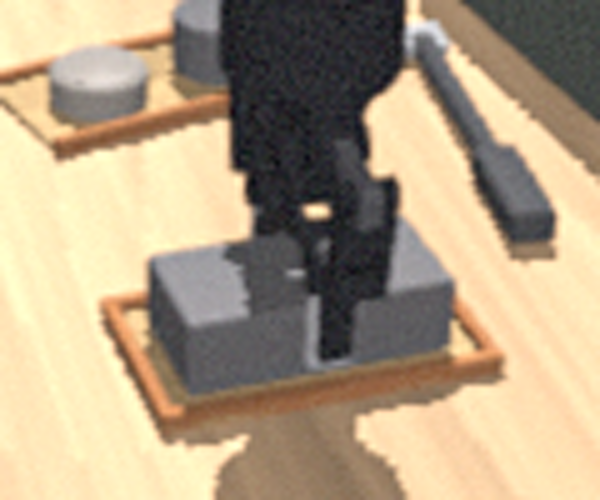

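Not quite on the floor yet (full weight still on wrist); down another ~1 mm.

Request:
move_arm:
  targets: [0,0,0,0,0,0.5,48,0,0,0,0,0,1,48,0,0,0,0,0,1,48]

```text
t: 31.63
tcp_pos: [600.2, -129.7, -24.5]
ee_rot: [3.139, 0.114, 0.001]
wrist_force: [-0.4, -0.3, -5.9]
width: 59.0
```

Request:
move_arm:
  targets: [0,0,0,0,0,0.7,48,0,0,0,0,0,1.2,48,0,0,0,0,0,1.2,48]

```text
t: 31.88
tcp_pos: [600.3, -129.7, -24.5]
ee_rot: [3.139, 0.114, 0.001]
wrist_force: [-4.7, 0.9, 4.9]
width: 58.6
```

Contact (+5 N), at the expected height. Release and rise.

Request:
move_arm:
  targets: [0,0,0,0,0,0,64,0,0,0,0,0,0,72,0,0,0,0,0,0,78,0,0,0,0,0,-8,80,0,0,0,0,0,-30,80,0,0,0,0,0,-65,80,0,0,0,0,0,-105,80,0,0,0,0,0,-145,80]

```text
t: 32.55
tcp_pos: [599.3, -129.5, 120.4]
ee_rot: [-3.139, -0.114, 0.002]
wrist_force: [0.5, 0.1, 0.5]
width: 80.1
```

Request:
move_arm:
  targets: [0,0,0,0,0,-35,80,0,0,0,0,0,-70,80,0,0,0,0,0,-90,80,0,0,0,0,0,-90,80]

```text
t: 32.88
tcp_pos: [604.2, -130.7, 217.4]
ee_rot: [3.136, 0.114, 0.02]
wrist_force: [1.1, -1.2, 1.1]
width: 80.1
```

```bash
python3 - <<'E'
from h import *
optics.capture('side');optics.capture('side');info(); p=shot('wrist','w_f.png'); info()
def fit(l,z,p):
  for r in optics.outline_of(l,p)[:2]:
    ys,xs=np.nonzero(r['region']); w=ray(p,np.c_[xs,ys],z)[:,:2]
    c,s,a=cv2.minAreaRect(w.astype(np.float32)); print(l,round(r['confidence'],2),w.mean(0).round(1),np.round(c,1),np.round(s,1),round(a,1))
for l,z in [('slab',40),('slab_tray',9),('old_puck',22),('puck',36)]: fit(l,z,p)
p=shot('top','top_f.png')
for l,z in [('slab',40),('offcut',30),('chisel',9),('old_puck',22),('puck',36),('stick',28)]: fit(l,z,p)
shot('side','side_f.png')
E
```

```text
t 32.98 tcp [ 600.9 -129.9  211.1] jaw -85.8 tilt 0.22 w 79.6 F [-0.4 -0.6 -0.8] q [-0.25  0.14  1.73 -0.    1.27  1.24]
t 33.03 tcp [ 599.8 -129.5  209. ] jaw -85.8 tilt 0.02 w 79.9 F [ 0.3 -0.7  0.6] q [-0.25  0.14  1.73  0.    1.27  1.24]
slab 0.74 [ 604.1 -129.4] [ 601.4 -129.9] [120.1  59.9] 4.2
slab_tray 0.56 [ 615.8 -125.1] [ 599.9 -128.8] [152.5  92.8] 3.7
old_puck 0.78 [564.5  99.4] [563.7  99.1] [50.6 59.6] 22.2
puck 0.89 [634.3 117.5] [633.4 117. ] [50.5 68.5] 7.0
slab 0.83 [ 604.  -130.9] [ 604.5 -129.8] [62.7 94.2] 89.3
offcut 0.65 [481.1 306.8] [482.6 306.7] [88.4 30.1] 16.2
chisel 0.9 [739.8  32.5] [740.2  35.3] [211.1  28.2] 86.3
old_puck 0.91 [563.2 103.1] [563.4 103.1] [50.8 49.7] 0.4
puck 0.91 [631.8 125.2] [631.3 125.3] [57.1 49. ] 26.7
stick 0.89 [485.2 309.2] [484.5 308.9] [91.6 30.2] 18.3
stick 0.65 [ 464.9 -439.3] [ 464.2 -439.7] [88.8 30.7] 6.7
```

View pics/w_f.png

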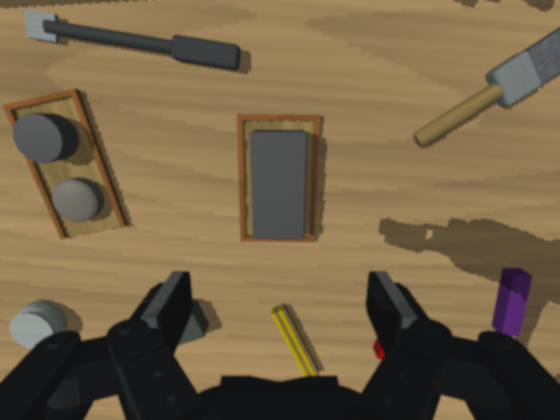

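View pics/top_f.png

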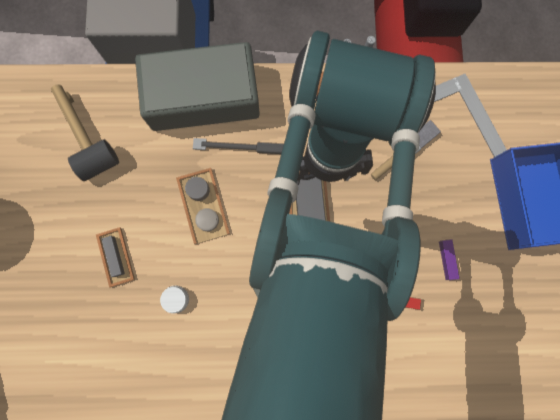

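View pics/side_f.png

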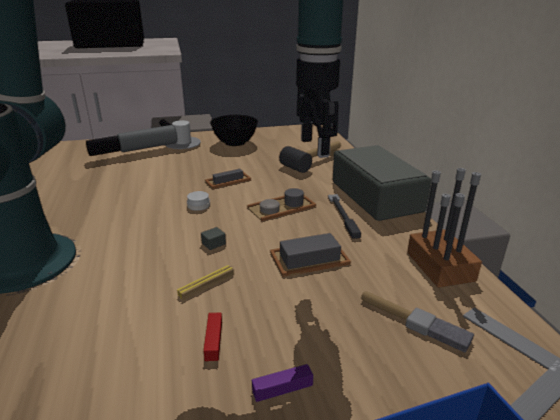

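```bash
python3 - <<'E'
from h import *
info(); print(workorder.sign_off()); info()
E
```

```text
t 33.63 tcp [ 599.9 -129.6  208.8] jaw -85.8 tilt 0.01 w 79.8 F [ 0.4 -0.1 -0.1] q [-0.25  0.14  1.73  0.    1.27  1.24]
the job is handed in; nothing more can be done
None
the job is handed in; nothing more can be done
```

All four stones are in place and the job was handed in at t ≈ 33.6 s. The system reported no verdict. I set the stick in the narrow tray, moved the worn puck to the front half of the open-fronted tray, put the new puck behind it, and set the slab in the wide tray. Each was lowered slowly until it touched the floor before I released it.

My last checks from the cameras:

| Stone | Result |
|---|---|
| Slab | about 2 mm from its tray's centre, under 1° off in angle |
| Stick | about 2 mm from its tray's centre in the close wrist picture (about 4 mm in the coarser top picture) |
| Worn puck | about 36 mm in front of the middle, at most 3 mm off the centre line |
| New puck | about 35 mm behind the middle, within about 1–2 mm of the centre line |

- **Side and wrist pictures:** every stone looked flat and the gripper was clear of them.
- **Chisel:** it measured within about 3 mm of where it started.
- **Granite offcut:** the final measurement failed. The arm hid it from the top camera, and the network marked the stick instead. The side picture shows it at its original spot, and nothing touched it.
- **Fingertip position:** the fingertips are really 31–45 mm behind the stated TCP, depending on how far the jaws are open. My first close was in the air above the stick and moved nothing. I corrected for this in all later moves.
- **Odd readings:** the last wrist picture put the two pucks 6–10 mm to one side. They were at its edge, and I trusted the earlier close views and the top picture instead.

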